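Get at the cups behind the vases

ROBOT

A 6-joint arm with a two-finger parallel gripper is mounted at the origin on the work surface. World frame = base frame: x ahead of the robot, y to its left, z up, the work surface at z = 0. Lengths are in mm, angles in rad, forces in N, time in s.
With the tool pointing down it reaches from about 350 to 875 mm from the base axis. Payload 4.2 kg.
Tool frame: the origin (TCP) lies between the finger pads; the fingertips stand 11 mm ahead of it and the grasp point (between the pads) lies 8 mm behind it; z points along the fingers, y is the direction in which the jaws open and shut (so a half turn about z gives the same grasp; the last joint's range is limited). The gripper opens to 85 mm and grips with 20 to 120 N. Pads are 22 mm wide; open, the fingers measure 114 mm over their backs; the gripper's body (76 mm by 85 mm) begins 54 mm behind the grasp point. The pads swing forward as they close: fully open they stand 13 mm farther back than shut.
Start: joints at [1.5, 0.385, 0.008, 0, -1.194, -0.259], TCP at [202.376, 591.306, 242.312] pointing down, gripper open.
Joint ranges: [-3.14, 3.14], [-1.21, 2.06], [-1.07, 1.41], [-3.16, 2.05], [-2.99, -0.16], [-3.1, 3.1]. Speed limits (rad/s): [2.79, 2.79, 3.14, 3.14, 3.14, 3.14].

INTERFACE

Orientations are given as a unit quaternion [x, y, z, w].
In Python, from bench import * gives the robot as it stands. The module is installed in compiled form; this text tells all that it offers.
- The arm moves only by the tool drive_tool, never from a script. Its argument "increments" is a list of rows, each a list of 3 entries, a list of its own where there are three numbers: the gripper command: -1 is shut, 1 is fully open, values between are in proportion, then the shift along the tool's x, y, z scaled (see below), then the turn about the tool's z scaled (see below). In form: [[hand, [tx, ty, tz], turn], ...]. A call has 1 to 20 rows; each row shifts and turns the commanded pose from where the row before left it, along the tool's axes as they then stand; what a row does not reach is not made up. The controller multiplies each number of a shift by 0.3 m and each number of a turn by 2 rad. A row lasts 1/8 s, in which the tool goes at most 62.5 mm and 10.7 degrees, less where a joint would pass 70% of its speed; a pose out of reach is approached as far as the arm can. A call with a number of a shift or a turn outside -1 to 1 is refused whole. A call with a gripper value outside its range is refused whole. The fingers move at their own pace and stop on an object; the grip force is fixed at half the most. Time passes only in rows, so rows that do not move let the fingers close. It gives the time, the measured TCP pose, the force and the opening at its end, in the units of the state.
- read_state(): the state, without advancing time (a new reading comes with each control period).
- get_image(name): name is "scene" or "top" or "wrist"; returns the picture (400x640x3 uint8, red, green, blue); there is no depth.
- calibration(name): a dict with "fovy" (degrees; the focal length in pixels is half the picture's height over the tangent of half this angle, whatever the lens; pixels are square), "cx", "cy" (the principal point, pixels), "R" (3x3) and "t" (3): a world point X has camera coordinates R X + t. Camera axes: x right, y down, z forward; pixel columns grow to the right and rows downward; lengths in mm; the calibration is good to about 2 mm. A picture is of the moment at which its call begins: read the wrist's pose just before it. calibration takes no time and is no camera call; for the wrist camera it gives the pose at the moment of the call.
- job_done(): hands the job in, once; it reports no verdict.
The state is a dict: "clock": time; "joints": joint angles; "joint_vel": joint speeds; "joint_efforts": joint torques, N m; "position": TCP position; "ee_rot": TCP orientation; "contact_force": force on the tool from outside, world axes, zero at the start; "wrist_torque": the same for the moment, N m; "gripper_width": finger opening in mm.
Only numpy, scipy, OpenCV 4.12 (cv2) and the standard library are available. Lean on these libraries where they do the work, as an engineer would, in place of code of your own. Each camera call takes 0.05 s, during which the arm holds its last target.

TASK

First lift the two vases that stand in front off the ware board and stand them both upright on the grey side bat, with the cups behind still untouched. Then stand the sound cup upright at the centre of the banding wheel and throw the broken cup into the scrap bin, holding the sprung flap pushed down while you let it drop through. Only then put each vase back upright on the middle of the cork rest of its own shape; set vases and sound cup down gently, tip neither vase, and leave the glass jar where it is.

Things in the scene. Friction and masses are not known exactly. Their poses are not given: they have to be found in the camera images.
- vase_round: Round bisque vase, cream, 115 mm tall, 220 g: straight body 52 mm in diameter up to 88 mm, then a narrower neck. Origin: centre of its underside, z up. It starts on the round cork rest, at the front (robot) side of the ware board.
- vase_square: Square bisque vase, cream, 115 mm tall, 250 g: body 50 x 50 mm up to 88 mm, sides along its x and y, then a narrower square neck. Origin: centre of its underside, z up. It starts on the square cork rest, at the front side of the ware board.
- cup: Sound bisque cup, cream, no handle, whole rim, 50 mm tall, 44 mm in diameter at the foot and 48 at the rim, wall 4 mm, 90 g. Origin: centre of its underside, z up. It stands on the ware board close behind one of the vases (sides about 13 mm apart; the vase is taller, so the gripper's body has no room until the vase is gone).
- broken: Broken bisque cup, cream, 44 mm in diameter, a third of its wall missing on its +x side, the break ragged; 36 mm tall where whole, as at both sides along its y, the direction to grip it; floor 7 mm thick; 50 g. Origin: centre of its underside, z up. It stands on the ware board close behind the other vase.
- rest_round: Round cork rest, 74 mm in diameter, 3 mm thick, fixed on the plywood ware board (190 x 240 mm, top 15 mm above the table). Origin: centre of its underside; its yaw is the board's: x to the back of the board, y along its front edge. The cups stand about 64 mm behind the centres of the rests, on the bare board.
- rest_square: Square cork rest, 72 x 72 mm, 3 mm thick, fixed on the ware board, 120 mm beside the round one. Origin: centre of its underside; axes as for the round rest.
- bat: Grey side bat, a flat slab 120 mm (x) by 200 mm (y), 12 mm thick, fixed, room for both vases side by side along its y. Origin: centre of its underside, on the table.
- wheel: Banding wheel, aluminium disc 140 mm in diameter on a dark foot, its top 50 mm above the table, a small dark dot at its centre; it does not turn. Origin: centre of its underside, on the table.
- bin: Grey steel scrap bin, fixed, 140 (x) by 160 (y) mm, 165 high. On top a steel flap, 90 (x) by 142 (y) mm, hinged 61 mm from centre on the +x side, free edge 29 mm out on -x; a few newtons swing it down inside (to 1.3 rad), a spring shuts it; a cup's weight won't open it. A cup gripped low along y, 11 mm to +x, pushed 60 mm under the top and let go slides in. Origin: centre of underside.
- jar: Open glass jar, 60 mm in diameter, 70 mm tall, standing loose on the table; to be left alone. Origin: centre of its underside.
There are look-alikes about, which are no part of the job. What is shaped like the cup but turquoise is not meant. What is shaped like the broken but purple is not meant.

How it is judged:
By the outcome, as a careful person would: the job done as asked, in the order asked, and still so for the second after the job is handed in, with the robot touching nothing.
It also fails if it takes over 136 s, if anything falls off the work surface, if the arm or the gripper's body presses on something with over 40 N, if the wrist force passes 120 N, or if a joint passes its speed limit or range.

## Working session

There is one attempt and no reset: what is moved stays moved. The work goes in short steps, Python scripts to look and compute and a tool call to move; the robot and the scene stay as the last step left them, time stands still between calls to the robot, and variables do not carry over. Pictures are saved under pics/ and viewed, and the job is handed in when it is done.

Besides the shell and the picture viewer there is one more tool, called after ">>>" by a JSON object that holds its "name" and its "arguments", one argument or row to a line. drive_tool: Moves the arm, as the interface text tells. Shifts and turns lie within -1 to 1; 1 stands for 0.3 m of shift or 2 rad of turn. Its arguments: {"type":"object","properties":{"increments":{"type":"array"}},"required":["increments"]}

```bash
mkdir -p pics; ls
python3 - <<'E'
from bench import *
import cv2,numpy as np
print(read_state())
for n in ["scene","top","wrist"]:
    print(n,calibration(n)); cv2.imwrite(f"pics/{n}0.png",get_image(n)[:,:,::-1])
E
```

```text
pics
{'clock': 0.0, 'joints': array([ 1.49958287e+00,  3.85573817e-01,  6.64037807e-03, -5.46933940e-04,
       -1.19403148e+00, -2.58607157e-01]), 'joint_vel': array([-0.00082403, -0.00022208,  0.00052989,  0.00014656, -0.00214966,
       -0.00030733]), 'joint_efforts': array([ 5.57664771e-04, -3.92289805e+01,  1.88404351e+01,  4.18628320e+00,
       -4.53982342e-03,  8.06249062e-06]), 'position': array([202.20311145, 590.78707763, 241.20974103]), 'ee_rot': array([ 9.86415905e-01, -1.64263271e-01, -1.51615315e-04,  1.10331990e-03]), 'contact_force': array([0.3617461 , 0.26134907, 0.20468169]), 'wrist_torque': array([-0.03794824,  0.01747153,  0.02613538]), 'gripper_width': 85.34589507570428}
scene {'fovy': 49.70191394342013, 'cx': 321.24363245858837, 'cy': 198.44577424603597, 'R': array([[-0.52324464,  0.85216097, -0.00606064],
       [ 0.73215773,  0.44589815, -0.51489794],
       [-0.4360735 , -0.27385494, -0.85723006]]), 't': array([ 276.00222395, -402.35064417, 1126.68873684])}
top {'fovy': 51.07400206671673, 'cx': 327.2770919819794, 'cy': 200.83926108830607, 'R': array([[-0.02163947, -0.9997483 , -0.0059225 ],
       [-0.98625554,  0.02231726, -0.16371302],
       [ 0.16380399,  0.00229843, -0.98649023]]), 't': array([  7.6776839 , 577.43269365, 924.52020765])}
wrist {'fovy': 63.64210183323818, 'cx': 318.5281947099066, 'cy': 199.3383543812837, 'R': array([[-3.23998951e-01, -9.46057379e-01,  3.39721194e-04],
       [-8.96929962e-01,  3.07288317e-01,  3.17947374e-01],
       [-3.00900852e-01,  1.02709909e-01, -9.48108302e-01]]), 't': array([625.67998723, -39.88273171, 379.868075  ])}
```

View pics/scene0.png

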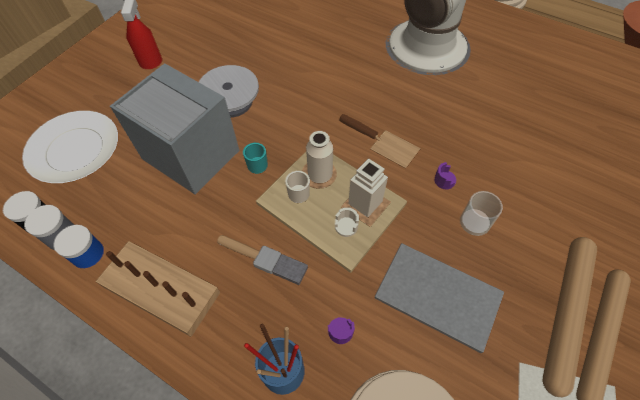

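View pics/top0.png

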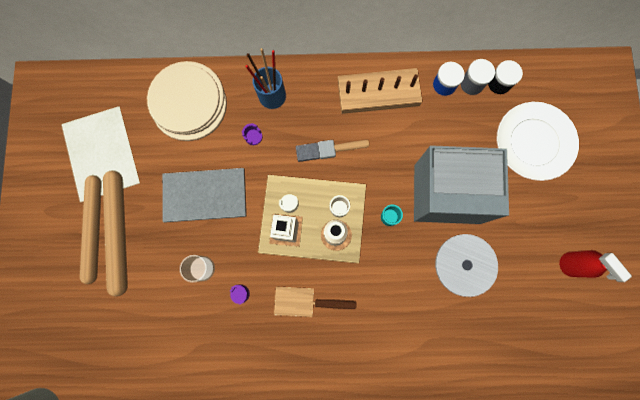

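View pics/wrist0.png

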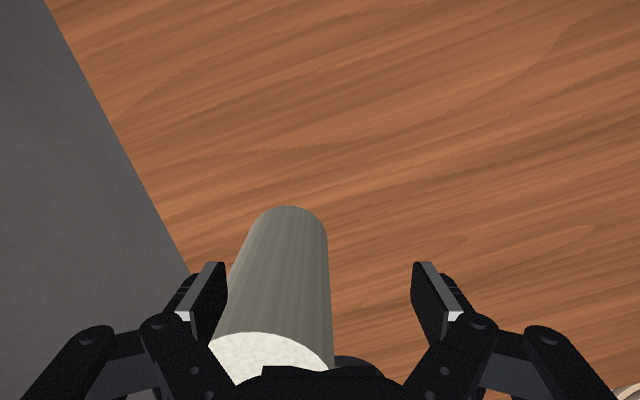

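Bat is on the left (+y), board in the middle with the square vase left and round vase right. The broken cup is behind the square vase (top ~288,203), the sound cup behind the round one (340,206). Bin and wheel are on the right, and the jar is at 197,268. Next I'll zoom in and mark pixels.

```bash
cat > h.py <<'E'
from bench import *
import cv2,numpy as np
def cam(n):
    c=calibration(n); f=200/np.tan(np.radians(c['fovy'])/2)
    return f,c['cx'],c['cy'],np.array(c['R']),np.array(c['t'])
def ray(C,p):
    f,cx,cy,R,t=C
    d=R.T@np.array([(p[0]-cx)/f,(p[1]-cy)/f,1.]); o=-R.T@t
    return o,d/np.linalg.norm(d)
def plane(C,p,z):
    o,d=ray(C,p); return o+d*(z-o[2])/d[2]
def tri(C1,p1,C2,p2):
    A=[];b=[];rs=[ray(C1,p1),ray(C2,p2)]
    M=sum(np.eye(3)-np.outer(d,d) for o,d in rs); v=sum((np.eye(3)-np.outer(d,d))@o for o,d in rs)
    X=np.linalg.solve(M,v)
    g=[np.linalg.norm(np.cross(X-o,d)) for o,d in rs]
    return X,max(g)*2
def proj(C,X):
    f,cx,cy,R,t=C; c=R@np.array(X,float)+t; return np.array([cx+f*c[0]/c[2],cy+f*c[1]/c[2]])
def zoom(im,x0,y0,w,h,s,out):
    cv2.imwrite(out,cv2.resize(im[y0:y0+h,x0:x0+w,::-1],None,fx=s,fy=s,interpolation=cv2.INTER_CUBIC))
E
python3 - <<'E'
from h import *
t=cv2.imread('pics/top0.png')[:,:,::-1]; s=cv2.imread('pics/scene0.png')[:,:,::-1]
zoom(t,250,165,130,110,6,'pics/tz.png')
zoom(s,250,120,165,150,4,'pics/sz.png')
zoom(t,400,130,130,180,3,'pics/tz2.png')
zoom(s,100,55,170,140,4,'pics/sz2.png')
E
```

```text
(no output)
```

View pics/tz.png

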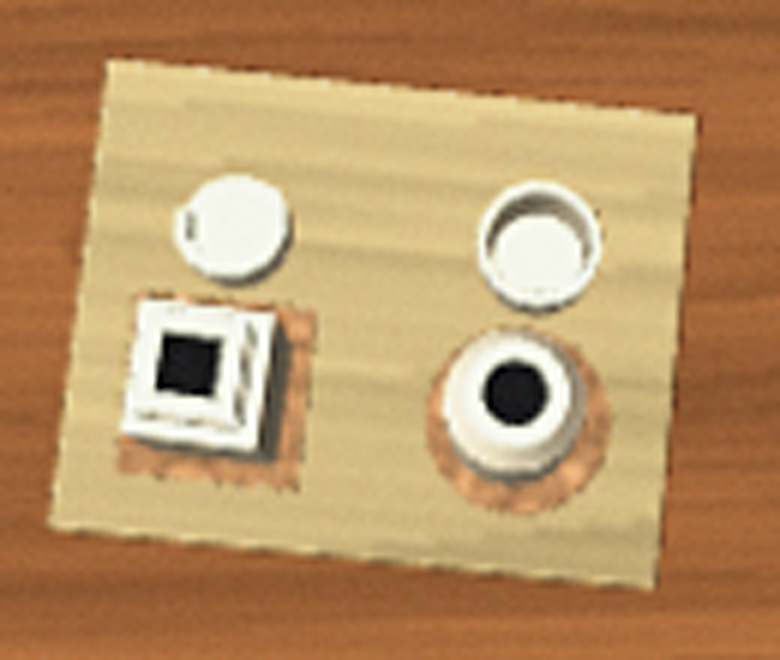

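View pics/sz.png

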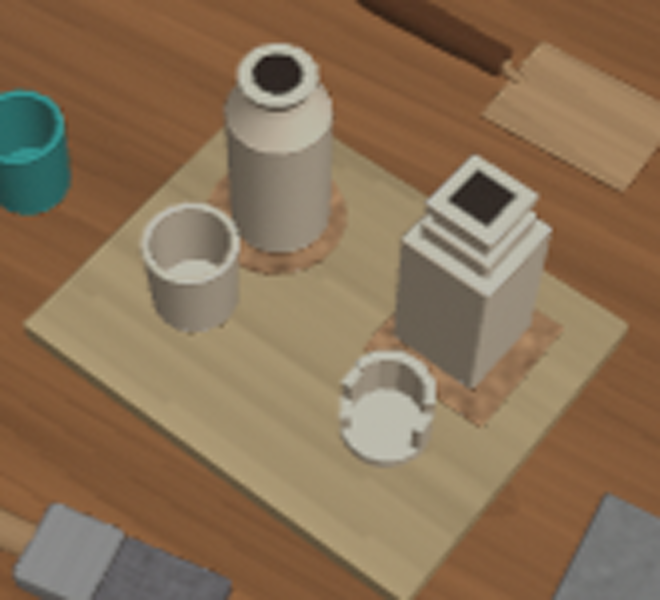

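View pics/tz2.png

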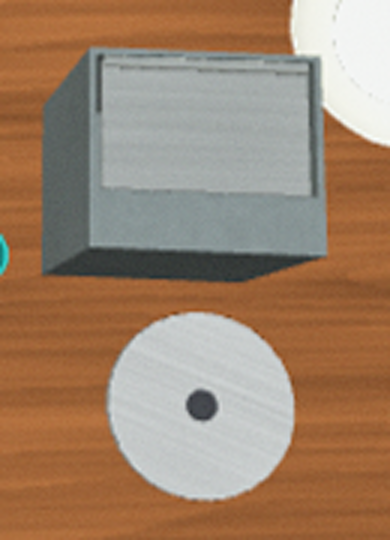

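View pics/sz2.png

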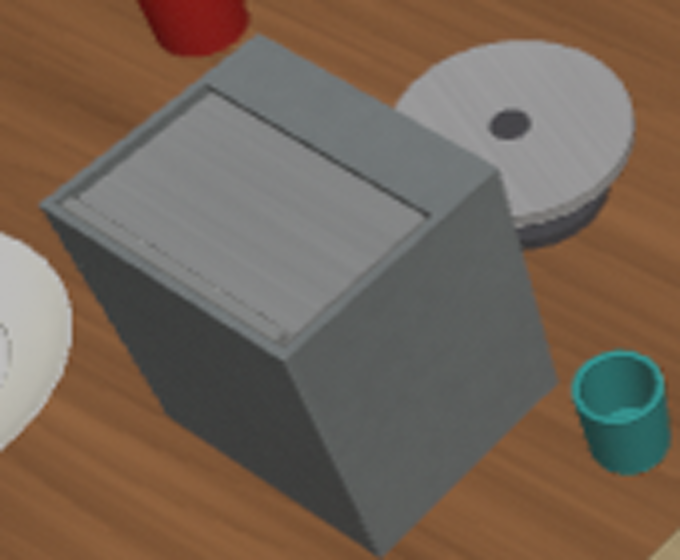

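Zooms: vase mouths are at top-zoom (188,365) and (514,393). The cup rim is at (541,246). The bin's wide rim faces the robot, so bin +x points away. Next I triangulate.

Run:
```python
from h import *
np.set_printoptions(precision=1,suppress=True)
T=cam('top');S=cam('scene')
tp=lambda x,y:(250+(x+.5)/6-.5,165+(y+.5)/6-.5)
sp=lambda x,y:(250+(x+.5)/4-.5,120+(y+.5)/4-.5)
t2=lambda x,y:(400+(x+.5)/3-.5,130+(y+.5)/3-.5)
s2=lambda x,y:(100+(x+.5)/4-.5,55+(y+.5)/4-.5)
for n,a,b in [('sqmouth',tp(188,365),sp(480,196)),('rdmouth',tp(514,393),sp(277,74)),('cuprim',tp(541,240),sp(191,244)),
 ('brd backL',tp(108,62),sp(405,598)),('brd backR',tp(695,115),sp(27,325)),('brd frontL',tp(52,527),sp(628,325)),
 ('dot',t2(202,404),s2(510,124)),('bin FL',t2(90,248),s2(500,172)),('bin FR',t2(326,256),s2(258,38)),('bin BL',t2(93,48),s2(287,360)),('bin BR',t2(320,58),s2(42,206)),
 ('flapFL',t2(103,187),s2(430,215)),('flapFR',t2(310,195),s2(210,88))]:
    X,g=tri(T,a,S,b); print(n,X,g)
for n,a in [('bat',(162,172)),('bat',(244,168)),('bat',(245,216)),('bat',(163,221))]: print(n,plane(T,a,12))
for n,a in [('bat',(400,246)),('bat',(503,291)),('bat',(486,346)),('bat',(377,294))]: print(n,plane(S,a,12))
print('rests', plane(T,tp(518,420),18))
# square rest corners in top
for c in [(133,295),(317,310),(298,490),(118,470)]: print('rs',plane(T,tp(*c),18))
print('jar base',plane(S,(477,221),0),'jar rim',plane(S,(485,209),70))
```

```text
sqmouth [513.5  93.  131.7] 0.30451036506124113
rdmouth [501.1 -20.6 130.8] 0.21909602007731047
cuprim [565.2 -32.3  61.5] 2.7052871109055703
brd backL [650.6 139.3  11.7] 0.6466236258351017
brd backR [622.7 -97.1  10.7] 3.110760697713584
brd frontL [463.4 162.1   8.5] 1.8366638212967497
dot [ 424.3 -316.5   48.7] 1.982492435930187
bin FL [ 530.  -213.   158.8] 1.6689924757716852
bin FR [ 521.1 -372.6  159.5] 0.9277060504625413
bin BL [ 669.3 -222.3  161.6] 3.516037510242598
bin BR [ 659.3 -380.5  161.2] 0.9997302103410703
flapFL [ 570.7 -222.7  161.9] 3.916404560402349
flapFR [ 562.6 -363.8  164.1] 0.551810770805747
bat [663.9 397.   12. ]
bat [669.3 196.6  12. ]
bat [551.  192.9  12. ]
bat [543.3 389.4  12. ]
bat [561.6 196.1  12. ]
bat [545.1 391.9  12. ]
bat [651.7 399.9  12. ]
bat [667.3 202.6  12. ]
rests [501.1 -23.7  18. ]
rs [554.2 128.   18. ]
rs [546.5  54.9  18. ]
rs [475.6  63.2  18. ]
rs [485.  133.9  18. ]
jar base [427.1 301.5   0. ] jar rim [442.2 300.4  70. ]
```

```bash
cat >> h.py <<'E'
from scipy.spatial.transform import Rotation as Ro
def pose():
    s=read_state(); R=Ro.from_quat(s['ee_rot']).as_matrix(); return np.array(s['position']),R,s
def go(x,y,z,yaw=None):
    """total tool-frame shift (in units of .3m) & turn (units of 2 rad): turn first, shift after the turn"""
    p,R,s=pose(); cur=np.arctan2(R[1,0],R[0,0]); yaw=cur if yaw is None else yaw
    d=-(yaw-cur); d=(d+np.pi)%(2*np.pi)-np.pi
    R2=R@Ro.from_euler('z',d).as_matrix()
    print('cur',p.round(1),'yaw %.3f'%cur,'tilt',np.round(np.degrees(np.arccos(-R[2,2])),2),'turn %.4f'%(d/2))
    print(' shift(after turn)',(R2.T@(np.array([x,y,z])-p)/300).round(4),' (before turn)',(R.T@(np.array([x,y,z])-p)/300).round(4),'width %.1f'%s['gripper_width'],'j',s['joints'].round(2),'F',np.round(s['contact_force'],1),'t %.2f'%s['clock'])
E
python3 - <<'E'
from h import *
np.set_printoptions(precision=3,suppress=True)
p,R,s=pose();f,cx,cy,Rc,t=cam('wrist')
o=-Rc.T@t; print('cam in tool',R.T@(o-p),'axis in tool',R.T@Rc[2],'img x',R.T@Rc[0])
go(430,40,300,-.12)
E
```

```text
cam in tool [  83.082   -1.05  -131.299] axis in tool [-0.318 -0.002  0.948] img x [0.    1.    0.002]
cur [202.3 590.9 241.5] yaw -0.330 tilt 0.1 turn -0.1050
 shift(after turn) [ 0.973  1.733 -0.192]  (before turn) [ 1.313  1.492 -0.192] width 85.7 j [ 1.5   0.39  0.01 -0.   -1.19 -0.26] F [-0.2  1.3  0.4] t 0.15
```

Run:
```python
from h import *
go(590,40,300,-.12)
```

```text
cur [202.3 590.9 241.5] yaw -0.330 tilt 0.1 turn -0.1050
 shift(after turn) [ 1.5029  1.6688 -0.1927]  (before turn) [ 1.8177  1.3189 -0.1927] width 85.7 j [ 1.5   0.39  0.01 -0.   -1.19 -0.26] F [-0.2  1.3  0.4] t 0.15
```

>>> {"name": "drive_tool", "arguments": {
  "increments": [
    [1,[0,0,-0.05],-0.0525],
    [1,[0,0,-0.05],-0.0525],
    [1,[0.1,0.111,-0.006],0],
    [1,[0.1,0.111,-0.006],0],
    [1,[0.1,0.111,-0.006],0],
    [1,[0.1,0.111,-0.006],0],
    [1,[0.1,0.111,-0.006],0],
    [1,[0.1,0.111,-0.006],0],
    [1,[0.1,0.111,-0.006],0],
    [1,[0.1,0.111,-0.006],0],
    [1,[0.1,0.111,-0.006],0],
    [1,[0.1,0.111,-0.006],0],
    [1,[0.1,0.111,-0.006],0],
    [1,[0.1,0.111,-0.006],0],
    [1,[0.1,0.111,-0.006],0],
    [1,[0.1,0.111,-0.006],0],
    [1,[0.1,0.111,-0.006],0],
    [1,[0,0,0],0],
    [1,[0,0,0],0]
  ]
}}

```text
clock: 2.52
position: [589.1, 41.7, 298.8]
ee_rot: [0.998, -0.06, -0.001, 0.0]
contact_force: [-0.6, -0.2, -0.2]
gripper_width: 85.5
```

Run:
```python
from h import *
import pickle
C=cam('wrist'); im=get_image('wrist'); cv2.imwrite('pics/w1.png',im[:,:,::-1]); pickle.dump(C,open('w1.pkl','wb'))
go(590,40,300,-.12)
```

```text
cur [588.9  42.1 299.1] yaw -0.119 tilt 0.04 turn 0.0004
 shift(after turn) [ 0.0043  0.0066 -0.0031]  (before turn) [ 0.0043  0.0066 -0.0031] width 85.6 j [ 0.35  0.29  0.01 -0.   -1.29  1.11] F [0.3 0.5 0. ] t 2.58
```

View pics/w1.png

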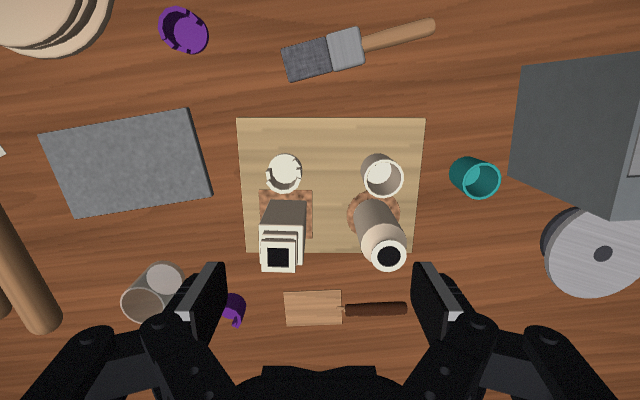

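Run:
```python
from h import *
im=cv2.imread('pics/w1.png')[:,:,::-1]
zoom(im,235,115,195,165,4,'pics/w1z.png')
zoom(im,255,145,60,60,10,'pics/w1b.png')
```

```text
(no output)
```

View pics/w1z.png

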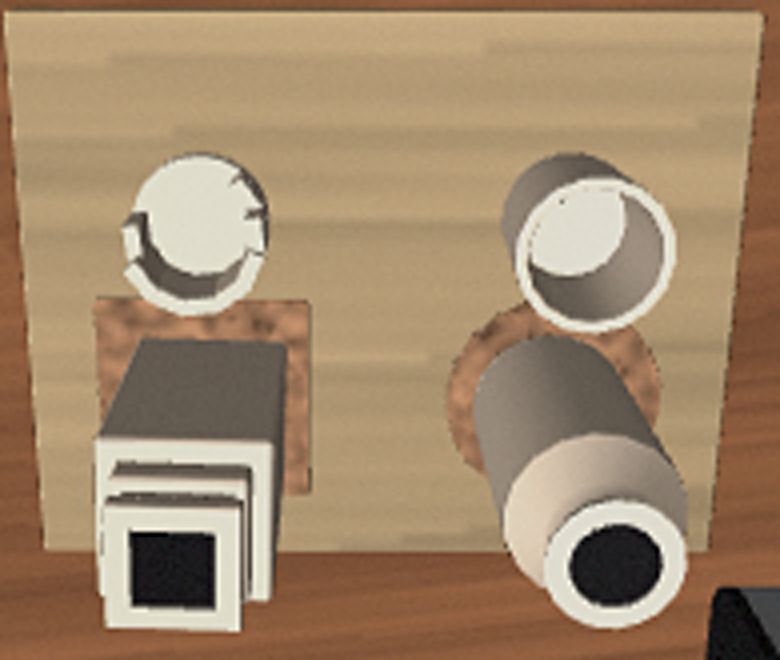

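View pics/w1b.png

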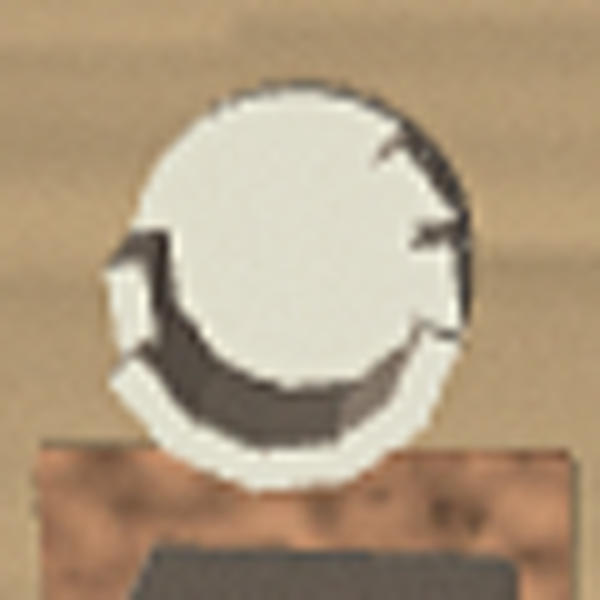

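The wrist view shows the board square to the tool (yaw -0.12). The broken cup's gap faces back, a little left: missing wall runs from about 45° to 174° in the image. I cross-check the points with the wrist rays.

Run:
```python
from h import *
import pickle
np.set_printoptions(precision=1,suppress=True)
T=cam('top');S=cam('scene');W=pickle.load(open('w1.pkl','rb'))
tp=lambda x,y:(250+(x+.5)/6-.5,165+(y+.5)/6-.5)
sp=lambda x,y:(250+(x+.5)/4-.5,120+(y+.5)/4-.5)
wp=lambda x,y:(235+(x+.5)/4-.5,115+(y+.5)/4-.5)
wb=lambda x,y:(255+(x+.5)/10-.5,145+(y+.5)/10-.5)
for n,w,t,s,z in [('sq',wp(172,568),tp(188,365),sp(480,196),133),('rd',wp(616,563),tp(514,393),sp(277,74),133),('cuprim',wp(596,255),tp(541,240),sp(191,244),65)]:
    print(n,tri(W,w,T,t),tri(W,w,S,s)); print('  planes',plane(W,w,z),plane(T,t,z),plane(S,s,z))
print('broken floor',plane(W,wb(300,230),20),'rim',plane(W,wb(287,312),51))
for c in [(95,297),(311,302),(311,494)]: print('sqrest',plane(W,wp(*c),18))
print('board corners',[plane(W,wp(*c),15) for c in [(5,12),(763,13),(709,550),(44,550)]])
print('rd rest',plane(W,wp(448,393),18),plane(W,wp(660,393),18))
print('jar?', plane(W,(122,0),0))
```

```text
sq (array([513.8,  94.3, 129.2]), np.float64(1.6940409259099025)) (array([516.9,  93.9, 136. ]), np.float64(0.9630981690894234))
  planes [515.9  94.3 133. ] [513.3  93.  133. ] [514.4  93.2 133. ]
rd (array([501.3, -20.5, 128.8]), np.float64(0.29339092039901105)) (array([503.3, -19.5, 133.3]), np.float64(0.972427369880981))
  planes [503.6 -19.7 133. ] [500.9 -20.6 133. ] [502.5 -19.5 133. ]
cuprim (array([565.7, -32.6,  60.5]), np.float64(1.8051703185015926)) (array([565.7, -30.9,  62.8]), np.float64(1.1982764407195572))
  planes [566.7 -31.   65. ] [565.3 -33.3  65. ] [566.4 -29.6  65. ]
broken floor [583.7  88.2  20. ] rim [580.5  87.1  51. ]
sqrest [558.7 127.6  18. ]
sqrest [548.4  56.2  18. ]
sqrest [478.4  65.1  18. ]
board corners [array([653. , 139.6,  15. ]), array([624.3, -95.9,  15. ]), array([438. , -73.8,  15. ]), array([466.5, 163.5,  15. ])]
rd rest [510.5  13.8  18. ] [501.8 -58.1  18. ]
jar? [799.3 248.5   0. ]
```

Run:
```python
from h import *
go(515,93.7,200,-.12)
go(515,93.7,83,-.12)
```

```text
cur [588.9  42.1 299.1] yaw -0.119 tilt 0.04 turn 0.0004
 shift(after turn) [-0.2651 -0.1412  0.3304]  (before turn) [-0.2649 -0.1414  0.3304] width 85.6 j [ 0.35  0.29  0.01 -0.   -1.29  1.11] F [0.3 0.5 0. ] t 2.58
cur [588.9  42.1 299.1] yaw -0.119 tilt 0.04 turn 0.0004
 shift(after turn) [-0.2648 -0.1412  0.7204]  (before turn) [-0.2647 -0.1414  0.7204] width 85.6 j [ 0.35  0.29  0.01 -0.   -1.29  1.11] F [0.3 0.5 0. ] t 2.58
```

>>> {"name": "drive_tool", "arguments": {
  "increments": [
    [1,[-0.09,-0.047,0.05],0],
    [1,[-0.09,-0.047,0.08],0],
    [1,[-0.085,-0.047,0.1],0],
    [1,[0,0,0.1],0],
    [1,[0,0,0],0],
    [1,[0,0,0],0]
  ]
}}

```text
clock: 3.32
position: [516.3, 93.8, 201.7]
ee_rot: [0.998, -0.059, 0.001, -0.0]
contact_force: [0.0, -0.1, 0.7]
gripper_width: 85.3
```

Run:
```python
from h import *
import pickle
C=cam('wrist'); im=get_image('wrist'); cv2.imwrite('pics/w2.png',im[:,:,::-1]); pickle.dump(C,open('w2.pkl','wb'))
go(515,93.7,83,-.12)
```

```text
cur [516.5  93.7 201.9] yaw -0.119 tilt 0.17 turn 0.0005
 shift(after turn) [-0.0061  0.0012  0.3964]  (before turn) [-0.0061  0.0012  0.3964] width 85.4 j [ 0.49  0.25 -0.3   0.   -1.02  0.96] F [-0.7  0.2 -0.1] t 3.38
```

View pics/w2.png

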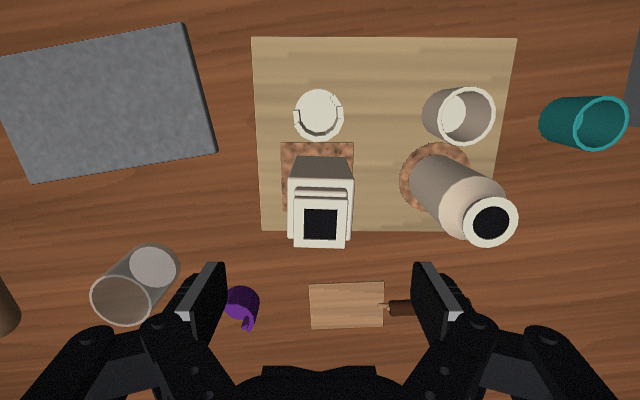

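Run:
```python
from h import *
import pickle
W=pickle.load(open('w2.pkl','rb'))
print(plane(W,(320.5,224),133),plane(W,(491,222),133),'broken floor',plane(W,(320,113),22))
im=cv2.imread('pics/w2.png')[:,:,::-1]
zoom(im,288,85,65,60,10,'pics/w2b.png')
```

```text
[515.2223941   93.74385999 133.        ] [503.27474225 -19.76081405 133.        ] broken floor [580.32546363  86.19242721  22.        ]
```

View pics/w2b.png

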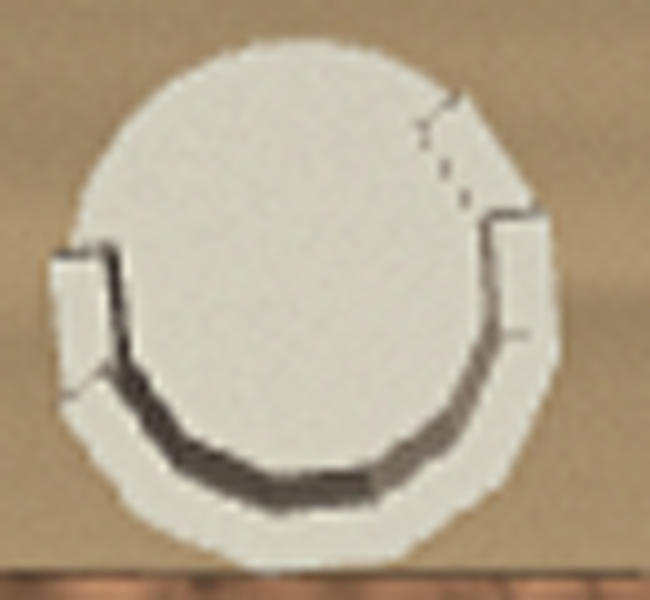

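>>> {"name": "drive_tool", "arguments": {
  "increments": [
    [1,[-0.003,0.001,0.1],0],
    [1,[-0.003,0,0.1],0],
    [1,[0,0,0.1],0],
    [1,[0,0,0.06],0],
    [1,[0,0,0.034],0],
    [1,[0,0,0],0],
    [1,[0,0,0],0]
  ]
}}

```text
clock: 4.25
position: [514.6, 93.3, 83.2]
ee_rot: [0.998, -0.06, 0.001, -0.0]
contact_force: [-0.1, -0.6, 0.1]
gripper_width: 85.3
```

>>> {"name": "drive_tool", "arguments": {
  "increments": [
    [-1,[0,0,0],0],
    [-1,[0,0,0],0],
    [-1,[0,0,0],0],
    [-1,[0,0,0],0],
    [-1,[0,0,0],0],
    [-1,[0,0,0],0],
    [-1,[0,0,0],0],
    [-1,[0,0,0],0]
  ]
}}

```text
clock: 5.25
position: [514.4, 93.4, 82.9]
ee_rot: [0.998, -0.06, 0.001, -0.0]
contact_force: [-1.3, 1.5, 6.2]
gripper_width: 49.5
```

Run:
```python
from h import *
go(515,93.7,83,-.12)
```

```text
cur [514.4  93.4  82.9] yaw -0.119 tilt 0.1 turn 0.0003
 shift(after turn) [ 0.0018 -0.0014 -0.0002]  (before turn) [ 0.0018 -0.0014 -0.0002] width 49.5 j [ 0.49  0.39 -0.45  0.   -0.73  0.96] F [-1.3  1.5  6.2] t 5.25
```

>>> {"name": "drive_tool", "arguments": {
  "increments": [
    [-1,[0,0,-0.015],0],
    [-1,[0,0,-0.035],0],
    [-1,[0,0,-0.06],0],
    [-1,[0,0,-0.08],0],
    [-1,[0,0,-0.08],0],
    [-1,[0,0,-0.07],0],
    [-1,[0,0,-0.03],0],
    [-1,[0,0,0],0]
  ]
}}

```text
clock: 6.25
position: [513.6, 93.0, 193.3]
ee_rot: [0.998, -0.06, 0.0, -0.0]
contact_force: [-0.7, 0.1, -3.3]
gripper_width: 48.9
```

Run:
```python
from h import *
go(603.5,346,195,-.12)
```

```text
cur [513.6  93.  193.3] yaw -0.120 tilt 0.03 turn 0.0000
 shift(after turn) [ 0.1965 -0.8731 -0.0052]  (before turn) [ 0.1965 -0.8731 -0.0052] width 48.9 j [ 0.49  0.25 -0.32 -0.   -1.    0.96] F [-0.7  0.1 -3.3] t 6.25
```

>>> {"name": "drive_tool", "arguments": {
  "increments": [
    [-1,[0.01,-0.04,0],0],
    [-1,[0.018,-0.08,0],0],
    [-1,[0.022,-0.1,0],0],
    [-1,[0.022,-0.1,0],0],
    [-1,[0.022,-0.1,0],0],
    [-1,[0.022,-0.1,0],0],
    [-1,[0.022,-0.1,0],0],
    [-1,[0.022,-0.1,0],0],
    [-1,[0.018,-0.08,0],0],
    [-1,[0.014,-0.05,0],0],
    [-1,[0.0045,-0.023,0],0],
    [-1,[0,0,0.05],0],
    [-1,[0,0,0.08],0],
    [-1,[0,0,0.09],0],
    [-1,[0,0,0.08],0],
    [-1,[0,0,0.04],0],
    [-1,[0,0,0.02],0],
    [-1,[0,0,0.005],0],
    [-1,[0,0,0],0],
    [-1,[0,0,0],0]
  ]
}}

```text
clock: 8.75
position: [603.9, 346.3, 84.5]
ee_rot: [0.998, -0.06, 0.001, -0.001]
contact_force: [0.0, -0.6, -1.2]
gripper_width: 49.3
```

Run:
```python
from h import *
go(603.5,346,77,-.12)
```

```text
cur [603.9 346.3  84.5] yaw -0.120 tilt 0.09 turn 0.0002
 shift(after turn) [-0.0013  0.0012  0.025 ]  (before turn) [-0.0013  0.0012  0.025 ] width 49.3 j [ 0.75  0.63  0.01  0.   -0.95  0.7 ] F [ 0.  -0.6 -1.2] t 8.75
```

Checking with a picture before setting down.

Run:
```python
from h import *
a=get_image('scene');zoom(a,340,130,200,220,3,'pics/s3.png')
```

```text
(no output)
```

View pics/s3.png

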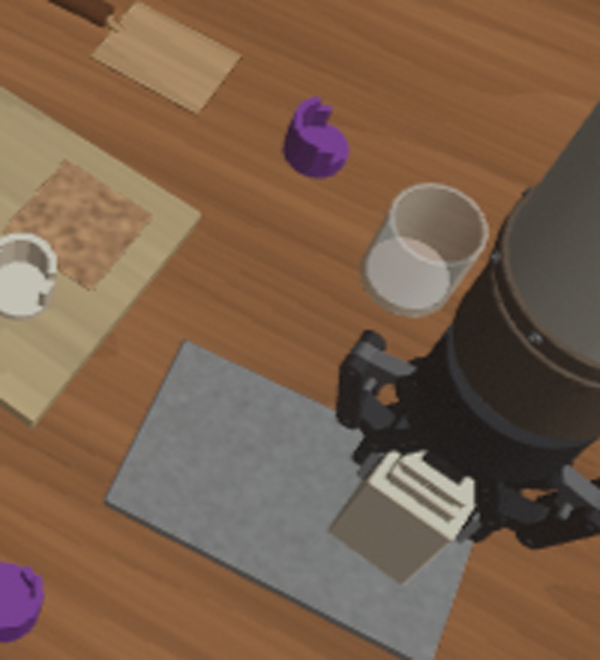

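>>> {"name": "drive_tool", "arguments": {
  "increments": [
    [-1,[0,0,0.006],0],
    [-1,[0,0,0.006],0],
    [-1,[0,0,0.005],0],
    [-1,[0,0,0.004],0],
    [-1,[0,0,0],0]
  ]
}}

```text
clock: 9.43
position: [603.6, 346.0, 77.3]
ee_rot: [0.998, -0.06, 0.0, 0.0]
contact_force: [-0.6, -0.2, -2.2]
gripper_width: 49.2
```

>>> {"name": "drive_tool", "arguments": {
  "increments": [
    [-1,[0,0,0.002],0],
    [-1,[0,0,0.002],0],
    [-1,[0,0,0],0]
  ]
}}

```text
clock: 9.8
position: [603.7, 346.1, 77.0]
ee_rot: [0.998, -0.06, 0.0, -0.0]
contact_force: [-1.3, -0.2, 3.7]
gripper_width: 49.2
```

Contact (force rose to +3.7 N at z=77, as expected). Release and rise.

>>> {"name": "drive_tool", "arguments": {
  "increments": [
    [0.35,[0,0,0],0],
    [0.5,[0,0,0],0],
    [0.6,[0,0,0],0],
    [0.6,[0,0,0],0],
    [0.6,[0,0,0],0],
    [0.6,[0,0,-0.03],0],
    [0.6,[0,0,-0.06],0],
    [0.6,[0,0,-0.1],0],
    [0.6,[0,0,-0.1],0],
    [0.7,[0,0,-0.1],0],
    [1,[0,0,-0.06],0],
    [1,[0,0,0],0]
  ]
}}

```text
clock: 11.3
position: [604.1, 346.5, 213.5]
ee_rot: [0.998, -0.06, 0.001, -0.001]
contact_force: [0.3, 0.2, -1.0]
gripper_width: 85.5
```

Run:
```python
from h import *
import pickle
C=cam('wrist'); im=get_image('wrist'); cv2.imwrite('pics/w3.png',im[:,:,::-1]); pickle.dump(C,open('w3.pkl','wb'))
go(502.7,-20,200,-.12)
```

```text
cur [603.4 346.  211.5] yaw -0.120 tilt 0.05 turn 0.0000
 shift(after turn) [-0.1873  1.2516  0.0371]  (before turn) [-0.1873  1.2516  0.0371] width 85.2 j [ 0.75  0.52  0.16 -0.   -1.2   0.7 ] F [-1.6  0.5 -0. ] t 11.35
```

View pics/w3.png

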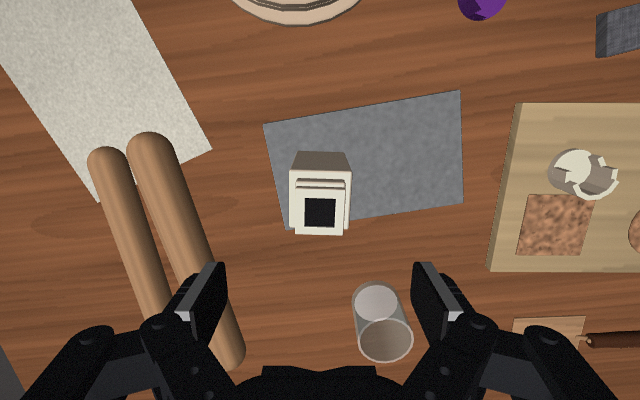

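Run:
```python
from h import *
import pickle
np.set_printoptions(precision=1,suppress=True)
W=pickle.load(open('w3.pkl','rb'))
P=np.array([plane(W,p,12) for p in [(262,124),(460,90),(464,203),(287,229)]]); print(P,P.mean(0))
print(plane(W,(320,212),127))
print('sqrest',[plane(W,p,18) for p in [(531,194),(593,199),(583,255),(517,251)]])
```

```text
[[663.4 398.8  12. ]
 [672.4 201.   12. ]
 [554.1 194.6  12. ]
 [546.2 391.   12. ]] [609.  296.4  12. ]
[605.1 346.7 127. ]
sqrest [array([558.3, 127.1,  18. ]), array([544.8,  61.3,  18. ]), array([477.9,  62.7,  18. ]), array([491.7, 136.9,  18. ])]
```

>>> {"name": "drive_tool", "arguments": {
  "increments": [
    [1,[-0.008,0.05,0],0],
    [1,[-0.015,0.1,0],0],
    [1,[-0.017,0.115,0],0],
    [1,[-0.017,0.115,0],0],
    [1,[-0.017,0.115,0],0],
    [1,[-0.017,0.115,0],0],
    [1,[-0.017,0.115,0],0],
    [1,[-0.017,0.115,0],0],
    [1,[-0.017,0.115,0],0],
    [1,[-0.017,0.115,0],0],
    [1,[-0.017,0.1,0],0],
    [1,[-0.015,0.06,0.015],0],
    [1,[-0.006,0.022,0.02],0],
    [1,[0,0,0],0],
    [1,[0,0,0],0]
  ]
}}

```text
clock: 13.22
position: [500.4, -19.3, 200.5]
ee_rot: [0.998, -0.059, 0.0, 0.0]
contact_force: [-0.3, 0.7, 0.0]
gripper_width: 85.1
```

Run:
```python
from h import *
import pickle
C=cam('wrist'); im=get_image('wrist'); cv2.imwrite('pics/w4.png',im[:,:,::-1]); pickle.dump(C,open('w4.pkl','wb'))
go(502.7,-20,83,-.12)
```

```text
cur [500.4 -19.2 200.6] yaw -0.119 tilt 0.01 turn 0.0006
 shift(after turn) [0.0077 0.0018 0.392 ]  (before turn) [0.0077 0.0018 0.392 ] width 85.6 j [ 0.29  0.21 -0.35  0.   -1.01  1.17] F [1.  0.3 0.9] t 13.28
```

View pics/w4.png

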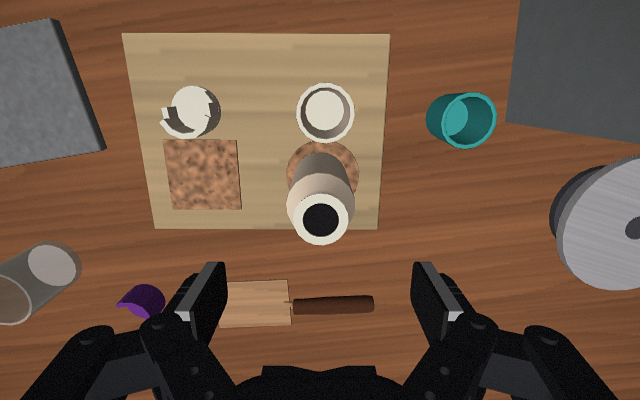

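Run:
```python
from h import *
import pickle
np.set_printoptions(precision=1,suppress=True)
W=pickle.load(open('w4.pkl','rb'))
print('mouth',plane(W,(320.5,220),133))
im=cv2.imread('pics/w4.png')
hsv=cv2.cvtColor(im,cv2.COLOR_BGR2HSV)
zoom(im[:,:,::-1],140,75,240,165,3,'pics/w4z.png')
P=np.array([plane(W,p,18) for p in [(164,141),(238,141),(241.5,209),(170,210.5)]]); print(P,P.mean(0))
print('cup rim',plane(W,(325,112),65),'foot',plane(W,(324.5,109),20))
```

```text
mouth [502.6 -19.8 133. ]
[[555.7 126.1  18. ]
 [547.2  54.9  18. ]
 [477.8  65.2  18. ]
 [484.9 139.3  18. ]] [516.4  96.4  18. ]
cup rim [567.  -31.3  65. ] foot [567.1 -31.6  20. ]
```

View pics/w4z.png

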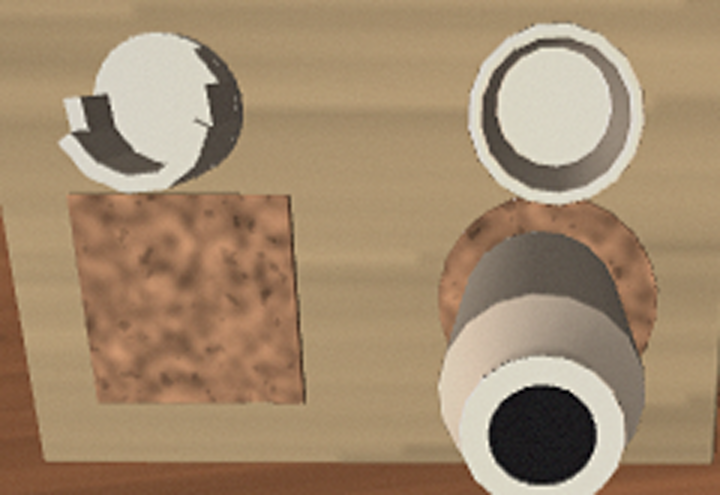

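>>> {"name": "drive_tool", "arguments": {
  "increments": [
    [1,[0.005,0.002,0.1],0],
    [1,[0.003,0,0.1],0],
    [1,[0,0,0.1],0],
    [1,[0,0,0.06],0],
    [1,[0,0,0.03],0],
    [1,[0,0,0],0],
    [1,[0,0,0],0]
  ]
}}

```text
clock: 14.15
position: [503.1, -20.4, 84.4]
ee_rot: [0.998, -0.06, 0.001, -0.0]
contact_force: [-0.4, 1.1, -0.2]
gripper_width: 85.4
```

>>> {"name": "drive_tool", "arguments": {
  "increments": [
    [-1,[0,0,0.004],0],
    [-1,[0,0,0],0],
    [-1,[0,0,0],0],
    [-1,[0,0,0],0],
    [-1,[0,0,0],0],
    [-1,[0,0,0],0],
    [-1,[0,0,0],0],
    [-1,[0,0,0],0]
  ]
}}

```text
clock: 15.15
position: [503.0, -20.7, 83.2]
ee_rot: [0.998, -0.06, 0.001, -0.0]
contact_force: [-1.0, 0.3, 5.3]
gripper_width: 50.3
```

Run:
```python
from h import *
go(609.5,246,195,-.12)
```

```text
cur [503.  -20.7  83.2] yaw -0.119 tilt 0.1 turn 0.0003
 shift(after turn) [ 0.2465 -0.9251 -0.3719]  (before turn) [ 0.2471 -0.9249 -0.3719] width 50.3 j [ 0.28  0.36 -0.49  0.   -0.71  1.17] F [-1.   0.3  5.3] t 15.15
```

>>> {"name": "drive_tool", "arguments": {
  "increments": [
    [-1,[0,0,-0.015],0],
    [-1,[0,0,-0.035],0],
    [-1,[0,0,-0.06],0],
    [-1,[0,0,-0.08],0],
    [-1,[0,0,-0.08],0],
    [-1,[0,0,-0.07],0],
    [-1,[0,0,-0.03],0],
    [-1,[0.015,-0.05,0],0],
    [-1,[0.022,-0.085,0],0],
    [-1,[0.027,-0.1,0],0],
    [-1,[0.027,-0.1,0],0],
    [-1,[0.027,-0.1,0],0],
    [-1,[0.027,-0.1,0],0],
    [-1,[0.027,-0.1,0],0],
    [-1,[0.027,-0.1,0],0],
    [-1,[0.022,-0.09,0],0],
    [-1,[0.016,-0.06,0],0],
    [-1,[0.01,-0.04,0],0],
    [-1,[0,0,0],0],
    [-1,[0,0,0],0]
  ]
}}

```text
clock: 17.65
position: [608.7, 245.2, 193.3]
ee_rot: [0.998, -0.06, -0.0, 0.0]
contact_force: [0.1, 0.0, -2.1]
gripper_width: 50.6
```

Run:
```python
from h import *
go(609.5,246,77.5,-.12)
zoom(get_image('scene'),340,130,200,220,3,'pics/s4.png')
```

```text
cur [608.7 245.2 193.3] yaw -0.120 tilt 0.04 turn -0.0002
 shift(after turn) [ 0.0024 -0.003   0.3862]  (before turn) [ 0.0024 -0.003   0.3862] width 50.6 j [ 0.63  0.47  0.02 -0.   -1.12  0.82] F [ 0.1  0.  -2.1] t 17.65
```

View pics/s4.png

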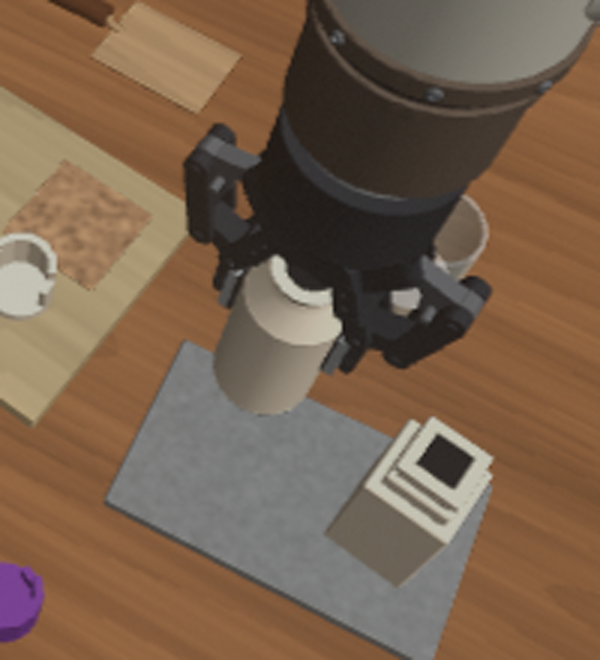

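Both footprints are on the bat and the vase is upright in the jaws. The linkage knuckles are wide, so I shift 8 mm further from the square vase before lowering.

>>> {"name": "drive_tool", "arguments": {
  "increments": [
    [-1,[0.004,0.023,0.03],0],
    [-1,[0,0,0.06],0],
    [-1,[0,0,0.08],0],
    [-1,[0,0,0.08],0],
    [-1,[0,0,0.06],0],
    [-1,[0,0,0.03],0],
    [-1,[0,0,0.015],0],
    [-1,[0,0,0.01],0],
    [-1,[0,0,0.008],0],
    [-1,[0,0,0.004],0],
    [-1,[0,0,0],0],
    [-1,[0,0,0],0]
  ]
}}

```text
clock: 19.2
position: [609.5, 239.0, 80.5]
ee_rot: [0.998, -0.06, 0.0, -0.0]
contact_force: [0.9, -1.2, -2.8]
gripper_width: 50.4
```

Run:
```python
from h import *
go(609.5,238,77,-.12)
zoom(get_image('scene'),340,130,200,220,3,'pics/s5.png')
```

```text
cur [609.5 239.   80.5] yaw -0.120 tilt 0.02 turn 0.0001
 shift(after turn) [0.0003 0.0034 0.0118]  (before turn) [0.0003 0.0034 0.0118] width 50.4 j [ 0.62  0.58 -0.11  0.   -0.89  0.83] F [ 0.9 -1.2 -2.8] t 19.20
```

View pics/s5.png

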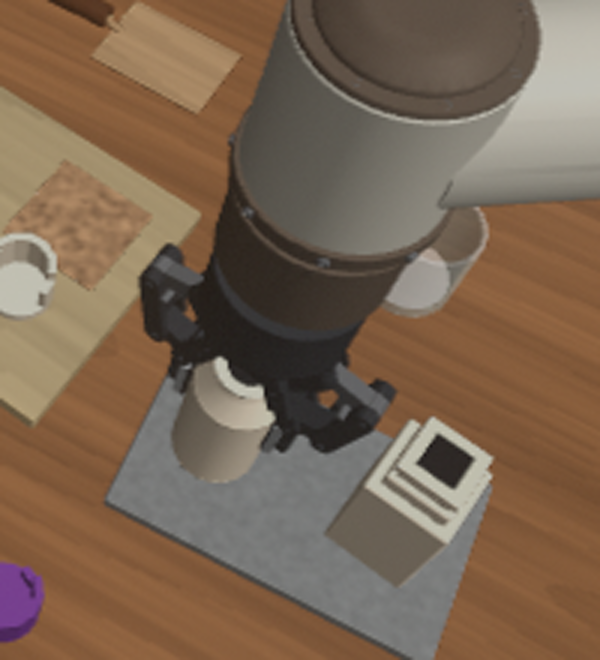

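Good clearance. Final 3.5 mm in small steps.

>>> {"name": "drive_tool", "arguments": {
  "increments": [
    [-1,[0,0,0.004],0],
    [-1,[0,0,0.003],0],
    [-1,[0,0,0.002],0],
    [-1,[0,0,0],0],
    [-1,[0,0,0],0]
  ]
}}

```text
clock: 19.88
position: [609.4, 239.0, 77.6]
ee_rot: [0.998, -0.06, -0.0, 0.0]
contact_force: [-0.5, 0.2, -2.9]
gripper_width: 50.4
```

>>> {"name": "drive_tool", "arguments": {
  "increments": [
    [-1,[0,0,0.002],0],
    [-1,[0,0,0.002],0],
    [-1,[0,0,0],0]
  ]
}}

```text
clock: 20.25
position: [609.6, 239.0, 77.3]
ee_rot: [0.998, -0.06, 0.0, -0.0]
contact_force: [-0.7, -0.3, 3.6]
gripper_width: 50.2
```

>>> {"name": "drive_tool", "arguments": {
  "increments": [
    [0.35,[0,0,0],0],
    [0.45,[0,0,0],0],
    [0.5,[0,0,0],0],
    [0.5,[0,0,0],0],
    [0.5,[0,0,0],0],
    [0.5,[0,0,-0.03],0],
    [0.5,[0,0,-0.06],0],
    [0.5,[0,0,-0.1],0],
    [0.5,[0,0,-0.1],0],
    [0.7,[0,0,-0.1],0],
    [1,[0,0,-0.06],0],
    [1,[0,0,0],0]
  ]
}}

```text
clock: 21.75
position: [610.4, 239.4, 214.8]
ee_rot: [0.998, -0.06, 0.002, -0.002]
contact_force: [-0.6, 0.1, -0.2]
gripper_width: 85.7
```

Run:
```python
from h import *
go(566.7,-31.3,160,-.12)
im=get_image('scene');cv2.imwrite('pics/s6.png',im[:,:,::-1])
```

```text
cur [610.4 239.4 214.8] yaw -0.120 tilt 0.34 turn 0.0002
 shift(after turn) [-0.0374  0.9141  0.1793]  (before turn) [-0.0377  0.9141  0.1793] width 85.7 j [ 0.62  0.45  0.04  0.   -1.16  0.83] F [-0.6  0.1 -0.2] t 21.75
```

View pics/s6.png

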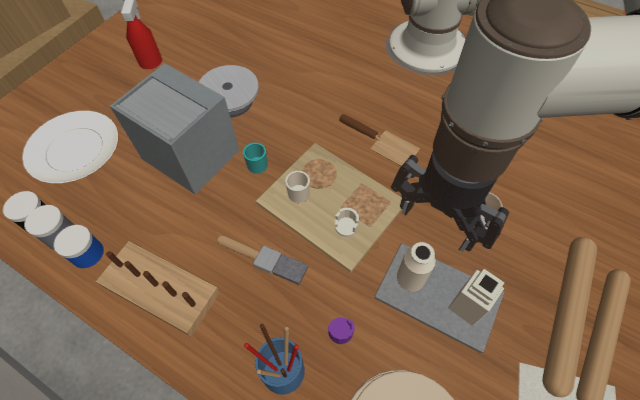

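Run:
```python
from h import *
print(plane(cam('top'),(392,215),50),plane(cam('scene'),(255,151),50))
```

```text
[ 540.66681355 -153.31181051   50.        ] [ 542.83383489 -150.1113131    50.        ]
```

>>> {"name": "drive_tool", "arguments": {
  "increments": [
    [1,[0,0.05,0],0],
    [1,[0,0.09,0],0],
    [1,[-0.005,0.12,0],0],
    [1,[-0.005,0.12,0],0],
    [1,[-0.005,0.12,0],0],
    [1,[-0.005,0.12,0],0],
    [1,[-0.005,0.12,0],0],
    [1,[-0.005,0.1,0.01],0],
    [1,[-0.005,0.05,0.03],0],
    [0.7,[-0.002,0.024,0.05],0],
    [0.7,[0,0,0.05],0],
    [0.7,[0,0,0],0],
    [0.7,[0,0,0],0]
  ]
}}

```text
clock: 23.42
position: [566.1, -31.3, 169.4]
ee_rot: [0.998, -0.059, 0.0, 0.0]
contact_force: [0.3, -0.3, 0.3]
gripper_width: 72.5
```

Run:
```python
from h import *
import pickle
C=cam('wrist'); im=get_image('wrist'); cv2.imwrite('pics/w5.png',im[:,:,::-1]); pickle.dump(C,open('w5.pkl','wb'))
go(566.7,-31.3,38,-.12)
```

```text
cur [566.2 -31.3 169.7] yaw -0.119 tilt 0.05 turn 0.0007
 shift(after turn) [ 1.30e-03 -1.00e-04  4.39e-01]  (before turn) [ 1.30e-03 -1.00e-04  4.39e-01] width 72.1 j [ 0.23  0.35 -0.24  0.   -0.98  1.22] F [-0.4 -0.2 -0. ] t 23.48
```

View pics/w5.png

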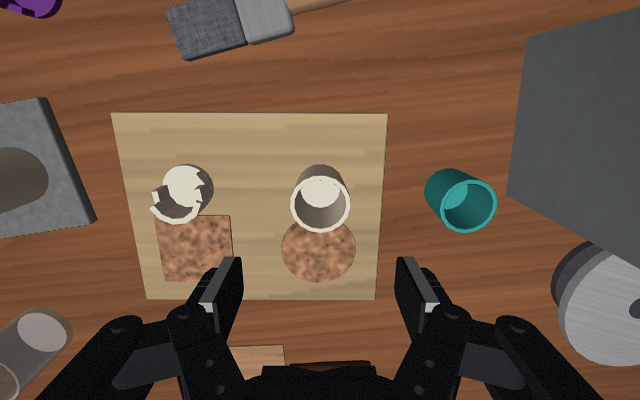

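Run:
```python
from h import *
import pickle
np.set_printoptions(precision=1,suppress=True)
C=pickle.load(open('w5.pkl','rb')); im=cv2.imread('pics/w5.png')
print('cup rim',plane(C,(320.5,203),65),'floor',plane(C,(320,193),20))
hsv=cv2.cvtColor(im,cv2.COLOR_BGR2HSV)
m=((hsv[...,1]>105)|(hsv[...,0]<11))*255
m=m.astype(np.uint8); 
roi=np.zeros_like(m); roi[210:290,155:365]=255; m&=roi
cv2.imwrite('pics/m5.png',m)
for p in [(281.5,250),(355.5,250)]: print('rd',plane(C,p,18))
print('rd front',plane(C,(319,284),18))
P=np.array([plane(C,p,18) for p in [(155,216),(229.5,215.5),(233,281),(164,282.5)]]); print(P,P.mean(0))
```

```text
cup rim [567.4 -31.9  65. ] floor [561.5 -30.9  20. ]
rd [507.4  13.3  18. ]
rd [498.9 -58.4  18. ]
rd front [465.  -18.6  18. ]
[[556.6 126.1  18. ]
 [548.8  56.3  18. ]
 [478.6  67.4  18. ]
 [485.1 137.2  18. ]] [517.3  96.7  18. ]
```

>>> {"name": "drive_tool", "arguments": {
  "increments": [
    [0.7,[0.001,0,0.06],0],
    [0.7,[0,0,0.1],0],
    [0.7,[0,0,0.1],0],
    [0.7,[0,0,0.1],0],
    [0.7,[0,0,0.05],0],
    [0.7,[0,0,0.028],0],
    [0.7,[0,0,0],0],
    [-1,[0,0,0],0],
    [-1,[0,0,0],0],
    [-1,[0,0,0],0],
    [-1,[0,0,0],0],
    [-1,[0,0,0],0],
    [-1,[0,0,0],0],
    [-1,[0,0,0],0],
    [-1,[0,0,0],0]
  ]
}}

```text
clock: 25.35
position: [566.7, -32.0, 39.4]
ee_rot: [0.998, -0.06, 0.001, -0.0]
contact_force: [-1.7, -1.0, 6.6]
gripper_width: 46.7
```

Run:
```python
from h import *
go(424.5,-316.5,150,-.12)
go(424.5,-316.5,150,-.65)
```

```text
cur [566.7 -32.   39.4] yaw -0.119 tilt 0.14 turn 0.0003
 shift(after turn) [-0.3564  0.9982 -0.3698]  (before turn) [-0.357   0.998  -0.3698] width 46.7 j [ 0.23  0.51 -0.37  0.   -0.68  1.22] F [-1.7 -1.   6.6] t 25.35
cur [566.7 -32.   39.4] yaw -0.119 tilt 0.14 turn 0.2653
 shift(after turn) [ 0.1972  1.0414 -0.3698]  (before turn) [-0.357   0.998  -0.3698] width 46.7 j [ 0.23  0.51 -0.37  0.   -0.68  1.22] F [-1.7 -1.   6.6] t 25.35
```

>>> {"name": "drive_tool", "arguments": {
  "increments": [
    [-1,[0,0,-0.015],0],
    [-1,[0,0,-0.035],0],
    [-1,[0,0,-0.06],0],
    [-1,[-0.01,0,-0.08],0],
    [-1,[-0.05,0.006,-0.08],0],
    [-1,[-0.08,0.01,-0.06],0],
    [-1,[-0.09,0.011,-0.03],0],
    [-1,[-0.09,0.011,-0.01],0],
    [-1,[-0.08,0.01,0],0],
    [-1,[-0.05,0.03,0],0],
    [-1,[0,0.07,0],0],
    [-1,[0.012,0.1,0],0],
    [-1,[0.012,0.1,0],0],
    [-1,[0.012,0.1,0],0],
    [-1,[0.012,0.1,0],0],
    [-1,[0.012,0.1,0],0],
    [-1,[0.012,0.1,0],0],
    [-1,[0.01,0.09,0],0],
    [-1,[0.006,0.06,0],0],
    [-1,[0,0,0],0]
  ]
}}

```text
clock: 27.85
position: [425.7, -287.5, 148.9]
ee_rot: [0.998, -0.061, -0.0, -0.0]
contact_force: [-0.1, 0.7, -0.7]
gripper_width: 46.2
```

Run:
```python
from h import *
import pickle
go(424.5,-316.5,100,-.12)
go(424.5,-316.5,74.4,-.12)
C=cam('wrist'); im=get_image('wrist'); cv2.imwrite('pics/w6.png',im[:,:,::-1]); pickle.dump(C,open('w6.pkl','wb'))
cv2.imwrite('pics/t6.png',get_image('top')[:,:,::-1])
```

```text
cur [ 425.7 -287.5  148.9] yaw -0.122 tilt 0.01 turn -0.0009
 shift(after turn) [0.0075 0.0966 0.1629]  (before turn) [0.0076 0.0965 0.1629] width 46.2 j [-0.28  0.29 -0.39 -0.   -0.89  1.73] F [-0.1  0.7 -0.7] t 27.85
cur [ 425.7 -287.5  148.9] yaw -0.122 tilt 0.01 turn -0.0009
 shift(after turn) [0.0075 0.0966 0.2482]  (before turn) [0.0077 0.0966 0.2482] width 46.2 j [-0.28  0.29 -0.39 -0.   -0.89  1.73] F [-0.1  0.7 -0.7] t 27.85
```

View pics/w6.png

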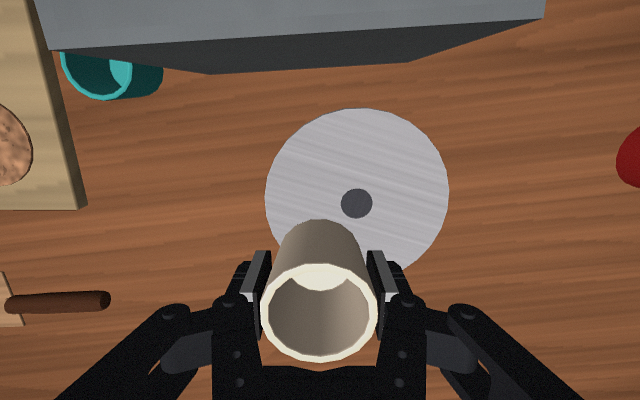

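View pics/t6.png

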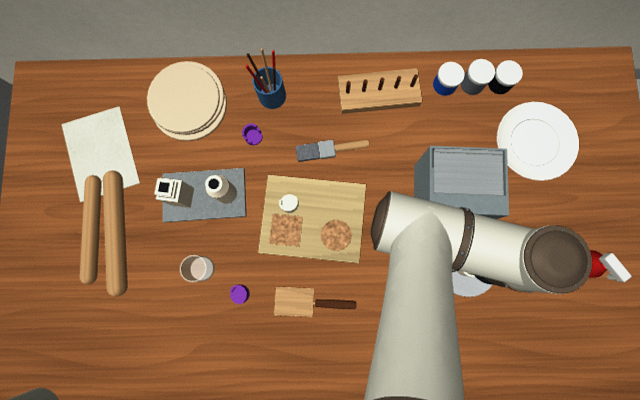

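Run:
```python
from h import *
import pickle
np.set_printoptions(precision=1,suppress=True)
C=pickle.load(open('w6.pkl','rb'))
print(plane(C,(356.5,203.5),50), 'disc edges mid', (plane(C,(265,197),50)+plane(C,(448.5,192),50))/2, 'dist',np.linalg.norm(plane(C,(265,197),50)-plane(C,(448.5,192),50)),'back',plane(C,(357,108),50))
print('tri with top',tri(C,(356.5,203.5),cam('top'),(400+(202.5)/3-.5,130+404.5/3-.5)),'scene',tri(C,(356.5,203.5),cam('scene'),(100+510.5/4-.5,55+124.5/4-.5)))
```

```text
[ 425.2 -315.2   50. ] disc edges mid [ 432.3 -315.8   50. ] dist 137.3504811968644 back [ 494.5 -321.4   50. ]
tri with top (array([ 425.3, -315.8,   51.5]), np.float64(1.6611495599617603)) scene (array([ 424.7, -315.1,   49.3]), np.float64(0.5966787230457453))
```

>>> {"name": "drive_tool", "arguments": {
  "increments": [
    [-1,[0.004,0.04,0.02],0],
    [-1,[0.0045,0.053,0.05],0],
    [-1,[0,0,0.06],0],
    [-1,[0,0,0.05],0],
    [-1,[0,0,0.025],0],
    [-1,[0,0,0.015],0],
    [-1,[0,0,0.01],0],
    [-1,[0,0,0],0],
    [-1,[0,0,0],0]
  ]
}}

```text
clock: 29.08
position: [425.4, -314.6, 80.4]
ee_rot: [0.998, -0.06, 0.0, 0.0]
contact_force: [0.0, 0.6, -0.9]
gripper_width: 46.2
```

Run:
```python
from h import *
go(424.9,-315.5,74.4,-.12)
```

```text
cur [ 425.4 -314.6   80.4] yaw -0.120 tilt 0.06 turn 0.0002
 shift(after turn) [-0.0014  0.0032  0.0201]  (before turn) [-0.0014  0.0032  0.0201] width 46.2 j [-0.33  0.4  -0.43  0.   -0.73  1.78] F [ 0.   0.6 -0.9] t 29.07
```

>>> {"name": "drive_tool", "arguments": {
  "increments": [
    [-1,[-0.001,0.003,0.006],0],
    [-1,[0,0,0.006],0],
    [-1,[0,0,0.004],0],
    [-1,[0,0,0.002],0],
    [-1,[0,0,0],0]
  ]
}}

```text
clock: 29.7
position: [424.7, -315.4, 74.6]
ee_rot: [0.998, -0.06, -0.0, 0.0]
contact_force: [-0.1, -0.6, -0.9]
gripper_width: 46.3
```

>>> {"name": "drive_tool", "arguments": {
  "increments": [
    [-1,[0,0,0.002],0],
    [-1,[0,0,0.002],0],
    [-1,[0,0,0],0]
  ]
}}

```text
clock: 30.08
position: [424.9, -315.5, 74.4]
ee_rot: [0.998, -0.06, 0.0, 0.0]
contact_force: [-1.8, 1.2, 5.6]
gripper_width: 46.3
```

>>> {"name": "drive_tool", "arguments": {
  "increments": [
    [0.25,[0,0,0],0],
    [0.35,[0,0,0],0],
    [0.5,[0,0,0],0],
    [0.5,[0,0,0],0],
    [0.5,[0,0,0],0],
    [0.5,[0,0,-0.03],0],
    [0.5,[0,0,-0.06],0],
    [0.5,[0,0,-0.1],0],
    [0.5,[0,0,-0.1],0],
    [0.5,[0,0,-0.06],0],
    [0.7,[0,0,0],0],
    [0.7,[0,0,0],0]
  ]
}}

```text
clock: 31.58
position: [424.2, -315.1, 177.8]
ee_rot: [0.998, -0.06, -0.0, -0.0]
contact_force: [0.6, -0.7, -0.8]
gripper_width: 72.5
```

Run:
```python
from h import *
import pickle
go(581,87,170,-.02)
C=cam('wrist'); im=get_image('wrist'); cv2.imwrite('pics/w7.png',im[:,:,::-1]); pickle.dump(C,open('w7.pkl','wb'))
```

```text
cur [ 424.2 -315.1  177.8] yaw -0.120 tilt 0.07 turn -0.0501
 shift(after turn) [ 0.4958 -1.3504  0.0266]  (before turn) [ 0.3584 -1.3932  0.0266] width 72.5 j [-0.33  0.28 -0.32 -0.   -0.97  1.78] F [ 0.6 -0.7 -0.8] t 31.57
```

View pics/w7.png

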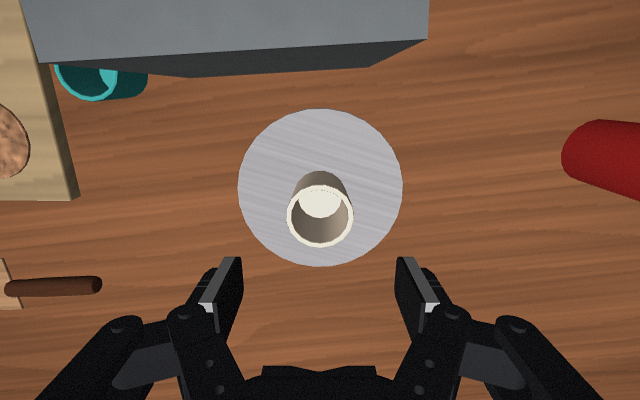

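Run:
```python
from h import *
import pickle
np.set_printoptions(precision=1,suppress=True)
C=pickle.load(open('w7.pkl','rb'))
print('rim',plane(C,(320,216),100),'disc L/R',plane(C,(238,187),50),plane(C,(403,187),50),'top/bot',plane(C,(320,108.5),50),plane(C,(320,266.5),50))
P=np.array([plane(C,p,50)[:2] for p in [(238,187),(403,187),(320,108.5),(320,266.5)]],dtype=np.float32); print(cv2.minEnclosingCircle(P))
```

```text
rim [ 425.1 -315.1  100. ] disc L/R [ 439.5 -247.7   50. ] [ 423.1 -384.9   50. ] top/bot [ 494.2 -323.4   50. ] [ 356.4 -307.    50. ]
((425.28790283203125, -315.47894287109375), 69.41403198242188)
```

>>> {"name": "drive_tool", "arguments": {
  "increments": [
    [0.7,[-0.005,-0.05,-0.03],0],
    [0.7,[-0.012,-0.1,-0.03],0],
    [0.7,[-0.015,-0.12,0],0],
    [0.7,[-0.015,-0.12,0],0],
    [0.7,[-0.015,-0.12,0],0],
    [0.7,[-0.015,-0.12,0],0],
    [0.7,[-0.015,-0.12,0],0],
    [0.7,[0,-0.1,0],0],
    [0.7,[0.07,-0.084,0],0],
    [0.7,[0.09,-0.1,0],0],
    [0.7,[0.09,-0.1,0],0],
    [0.7,[0.08,-0.09,0.02],0],
    [0.7,[0.07,-0.085,0.02],0],
    [0.7,[0.04,-0.05,0.02],0],
    [0.7,[0.011,-0.034,0],0],
    [0.7,[0,0,0],-0.05],
    [0.7,[0,0,0],0],
    [0.7,[0,0,0],0]
  ]
}}

```text
clock: 33.88
position: [581.2, 86.4, 178.8]
ee_rot: [1.0, -0.011, 0.0, -0.0]
contact_force: [-0.0, 0.2, -0.5]
gripper_width: 72.5
```

Run:
```python
from h import *
import pickle
go(581,87,29,-.02)
C=cam('wrist'); im=get_image('wrist'); cv2.imwrite('pics/w8.png',im[:,:,::-1]); pickle.dump(C,open('w8.pkl','wb'))
zoom(im,220,150,200,150,4,'pics/w8z.png')
```

```text
cur [581.2  86.4 178.8] yaw -0.021 tilt 0.02 turn -0.0007
 shift(after turn) [-0.0009 -0.0018  0.4994]  (before turn) [-0.0009 -0.0018  0.4994] width 72.5 j [ 0.42  0.37 -0.18 -0.   -1.02  1.13] F [-0.   0.2 -0.5] t 33.88
```

View pics/w8.png

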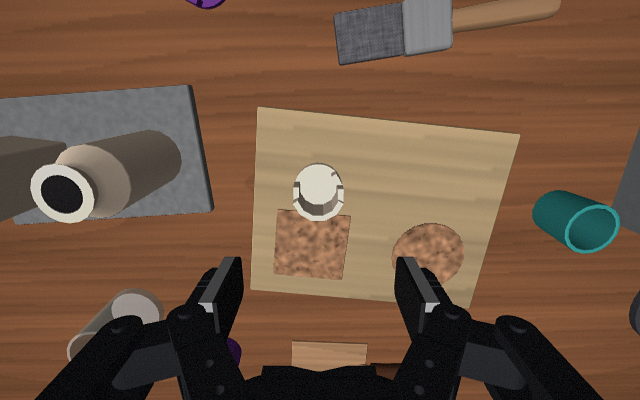

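View pics/w8z.png

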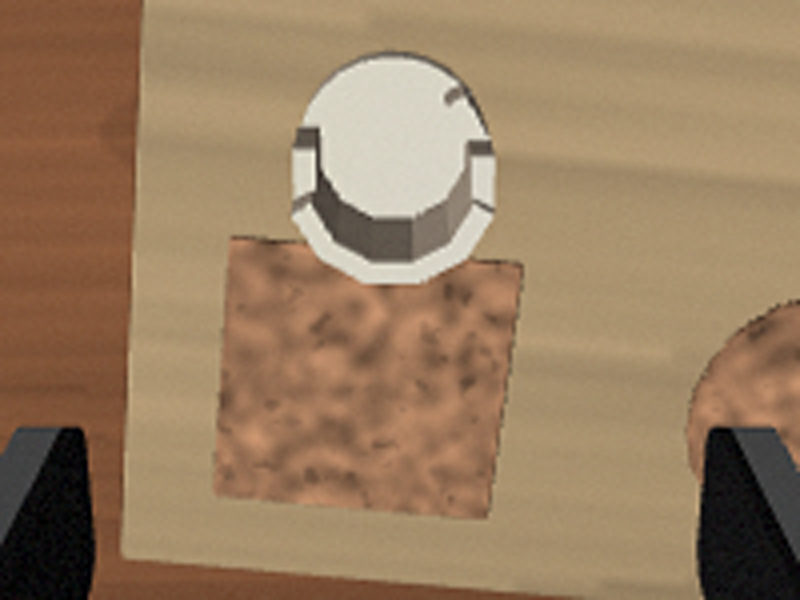

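Run:
```python
from h import *
import pickle
np.set_printoptions(precision=1,suppress=True)
C=pickle.load(open('w8.pkl','rb'))
z=lambda x,y:(220+(x+.5)/4-.5,150+(y+.5)/4-.5)
print('back',plane(C,z(393,51),18),'front rim',plane(C,z(393,285),51),'L/R rim',plane(C,z(291,178),51),plane(C,z(496,180),51))
P=np.array([plane(C,z(*p),18) for p in [(231,238),(523,263),(489,519),(214,494)]]); print(P,P.mean(0))
```

```text
back [602.7  87.6  18. ] front rim [558.1  88.5  51. ] L/R rim [582.9 109.5  51. ] [581.6  66.3  51. ]
[[557.7 127.8  18. ]
 [549.7  57.2  18. ]
 [478.3  65.4  18. ]
 [487.2 136.5  18. ]] [518.2  96.7  18. ]
```

>>> {"name": "drive_tool", "arguments": {
  "increments": [
    [0.7,[-0.002,-0.005,0.06],0],
    [0.7,[0,0,0.1],0],
    [0.7,[0,0,0.1],0],
    [0.7,[0,0,0.1],0],
    [0.7,[0,0,0.08],0],
    [0.7,[0,0,0.04],0],
    [0.7,[0,0,0.012],0],
    [0.7,[0,0,0.004],0],
    [0.7,[0,0,0],0],
    [0.7,[0,0,0],0]
  ]
}}

```text
clock: 35.17
position: [581.4, 88.4, 30.3]
ee_rot: [1.0, -0.01, 0.001, -0.0]
contact_force: [0.2, -0.2, -0.4]
gripper_width: 72.5
```

Run:
```python
from h import *
go(581,88,29,-.02)
```

```text
cur [581.4  88.4  30.3] yaw -0.020 tilt 0.08 turn 0.0001
 shift(after turn) [-0.0013  0.0012  0.0045]  (before turn) [-0.0013  0.0012  0.0045] width 72.5 j [ 0.43  0.55 -0.33  0.   -0.69  1.12] F [ 0.2 -0.2 -0.4] t 35.17
```

>>> {"name": "drive_tool", "arguments": {
  "increments": [
    [0.7,[0,0,0.005],0],
    [-1,[0,0,0],0],
    [-1,[0,0,0],0],
    [-1,[0,0,0],0],
    [-1,[0,0,0],0],
    [-1,[0,0,0],0],
    [-1,[0,0,0],0],
    [-1,[0,0,0],0],
    [-1,[0,0,0],0]
  ]
}}

```text
clock: 36.3
position: [581.3, 88.3, 28.4]
ee_rot: [1.0, -0.01, 0.0, -0.0]
contact_force: [0.6, -0.5, 4.8]
gripper_width: 42.2
```

>>> {"name": "drive_tool", "arguments": {
  "increments": [
    [-1,[0,0,-0.015],0],
    [-1,[0,0,-0.035],0],
    [-1,[0,0,-0.06],0],
    [-1,[0,0,-0.08],0],
    [-1,[0,0,-0.1],0],
    [-1,[0,0,-0.1],0],
    [-1,[0,0,-0.1],0],
    [-1,[0,0,-0.1],0],
    [-1,[0,0,-0.08],0],
    [-1,[0,0,-0.04],0],
    [-1,[0,0,0],0]
  ]
}}

```text
clock: 37.67
position: [581.0, 88.2, 241.6]
ee_rot: [1.0, -0.01, 0.0, -0.0]
contact_force: [0.1, -0.3, -0.9]
gripper_width: 42.7
```

Run:
```python
from h import *
go(581,88,29,-.02)
im=get_image('wrist'); cv2.imwrite('pics/w9.png',im[:,:,::-1])
```

```text
cur [581.   88.2 241.6] yaw -0.020 tilt 0.06 turn 0.0000
 shift(after turn) [-6.000e-04  1.300e-03  7.087e-01]  (before turn) [-6.000e-04  1.300e-03  7.087e-01] width 42.7 j [ 0.43  0.32 -0.09 -0.   -1.16  1.12] F [ 0.1 -0.3 -0.9] t 37.67
```

View pics/w9.png

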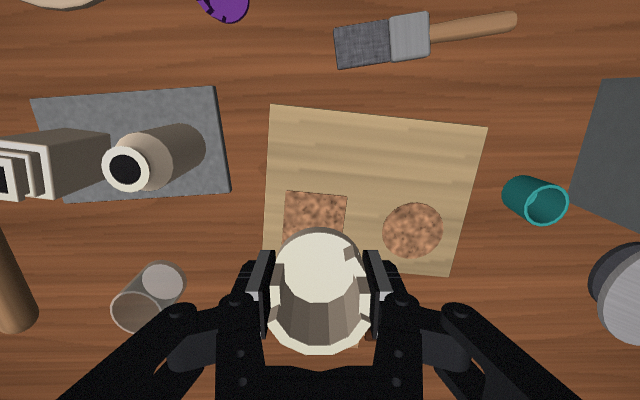

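>>> {"name": "drive_tool", "arguments": {
  "increments": [
    [-1,[0,0,0],0.02],
    [-1,[0.006,0.05,0],0],
    [-1,[0.01,0.09,0],0],
    [-1,[0.015,0.12,0],0],
    [-1,[0.015,0.12,0],0],
    [-1,[0.015,0.12,0],0],
    [-1,[0.015,0.12,0],0],
    [-1,[0.015,0.12,0],0],
    [-1,[0.015,0.12,0],0],
    [-1,[0.015,0.12,0],0],
    [-1,[0.015,0.12,0],0],
    [-1,[0.012,0.09,0],0],
    [-1,[0.008,0.06,0],0],
    [-1,[0.002,0.02,0],0],
    [-1,[0,0,0],0],
    [-1,[0,0,0],0]
  ]
}}

```text
clock: 39.72
position: [605.6, -294.1, 241.2]
ee_rot: [1.0, -0.029, 0.0, -0.0]
contact_force: [1.1, 0.8, -0.9]
gripper_width: 42.3
```

Run:
```python
from h import *
import pickle
np.set_printoptions(precision=1,suppress=True)
go(606,-298,250,-.06)
C=cam('wrist'); im=get_image('wrist'); cv2.imwrite('pics/w10.png',im[:,:,::-1]); pickle.dump(C,open('w10.pkl','wb'))
T=cam('top');S=cam('scene')
t2=lambda x,y:(400+(x+.5)/3-.5,130+(y+.5)/3-.5)
s2=lambda x,y:(100+(x+.5)/4-.5,55+(y+.5)/4-.5)
for C,L in [(T,[t2(90,248),t2(326,256),t2(93,48),t2(320,58)]),(S,[s2(500,172),s2(258,38),s2(287,360),s2(42,206)])]:
    P=np.array([plane(C,p,165) for p in L]); print(P.mean(0),P[:,:2].tolist())
```

```text
cur [ 605.6 -294.1  241.2] yaw -0.059 tilt 0.01 turn 0.0007
 shift(after turn) [ 0.  0. -0.]  (before turn) [ 0.  0. -0.] width 42.3 j [-0.2  0.5  0.1 -0.  -1.2  1.7] F [ 1.1  0.8 -0.9] t 39.73
[ 594.6 -296.3  165. ] [[529.679011938285, -212.23554108008244], [520.6800370550716, -370.6484382035774], [669.428020026957, -222.93581434393803], [658.5916045329054, -379.2464496761228]]
[ 597.4 -291.9  165. ] [[533.8337672154292, -207.40269572731722], [524.7015626018588, -366.3414358847511], [670.0950112325243, -217.79860517383833], [660.894196631508, -375.86403844349394]]
```

View pics/w10.png

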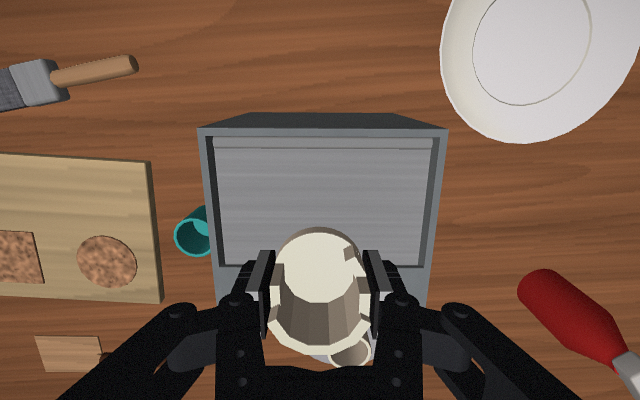

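Run:
```python
from h import *
import pickle
np.set_printoptions(precision=1,suppress=True)
C=pickle.load(open('w10.pkl','rb'))
p,R,s=pose()
for n,q in [('BL',(198,129)),('BR',(448,129)),('flapFL',(219,265.5)),('flapFR',(424,265.5)),('Lmid',(203,200)),('hinge',(320,147))]:
    X=plane(C,q,165); print(n,X,'tool',(R.T@(X-p)))
```

```text
BL [ 670.8 -220.5  165. ] tool [ 60.7 -77.3  76.3]
BR [ 661.6 -378.4  165. ] tool [60.7 80.9 76.3]
flapFL [ 572.9 -218.4  165. ] tool [-37.2 -73.6  76.3]
flapFR [ 564.3 -367.7  165. ] tool [-37.1  75.9  76.3]
Lmid [ 623.6 -215.5  165. ] tool [ 13.2 -79.5  76.3]
hinge [ 654.9 -296.9  165. ] tool [49.3  0.  76.3]
```

>>> {"name": "drive_tool", "arguments": {
  "increments": [
    [-1,[0.004,0.005,0.03],0],
    [-1,[0,0,0.06],0],
    [-1,[0,0,0.06],0],
    [-1,[0,0,0.04],0],
    [-1,[0,0,0.02],0],
    [-1,[0,0,0],0]
  ]
}}

```text
clock: 40.52
position: [606.7, -296.5, 177.9]
ee_rot: [1.0, -0.03, -0.0, 0.0]
contact_force: [0.4, 0.6, 0.6]
gripper_width: 42.7
```

>>> {"name": "drive_tool", "arguments": {
  "increments": [
    [-1,[0,0,0.03],0],
    [-1,[0,0,0.03],0],
    [-1,[0,0,0.03],0],
    [-1,[0,0,0],0]
  ]
}}

```text
clock: 41.02
position: [605.4, -296.2, 149.5]
ee_rot: [1.0, -0.03, -0.002, -0.001]
contact_force: [-1.5, -0.2, 0.3]
gripper_width: 42.6
```

>>> {"name": "drive_tool", "arguments": {
  "increments": [
    [-1,[0.002,0,0.03],0],
    [-1,[0,0,0.03],0],
    [-1,[0,0,0.025],0],
    [-1,[0,0,0.02],0],
    [-1,[0,0,0],0]
  ]
}}

```text
clock: 41.65
position: [606.3, -296.3, 118.3]
ee_rot: [1.0, -0.03, -0.001, -0.0]
contact_force: [-0.6, 0.4, -0.9]
gripper_width: 42.6
```

Run:
```python
from h import *
go(606.5,-296,117,-.06)
im=get_image('wrist'); cv2.imwrite('pics/w11.png',im[:,:,::-1])
zoom(get_image('scene'),80,10,220,200,3,'pics/s11.png')
```

```text
cur [ 606.3 -296.3  118.3] yaw -0.060 tilt 0.17 turn -0.0001
 shift(after turn) [ 0.0005 -0.0011  0.0044]  (before turn) [ 0.0005 -0.0011  0.0044] width 42.6 j [-0.22  0.57 -0.01 -0.   -0.99  1.73] F [-0.6  0.4 -0.9] t 41.65
```

View pics/w11.png

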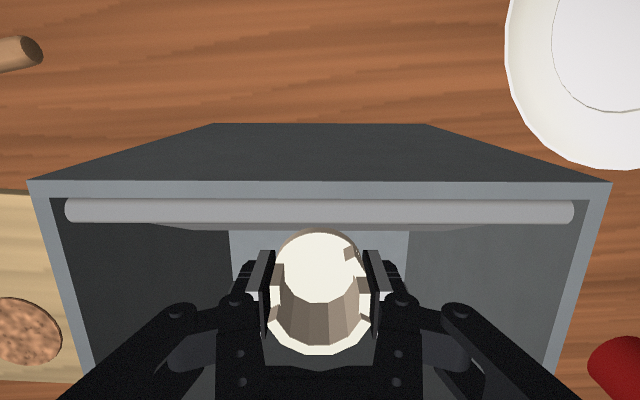

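View pics/s11.png

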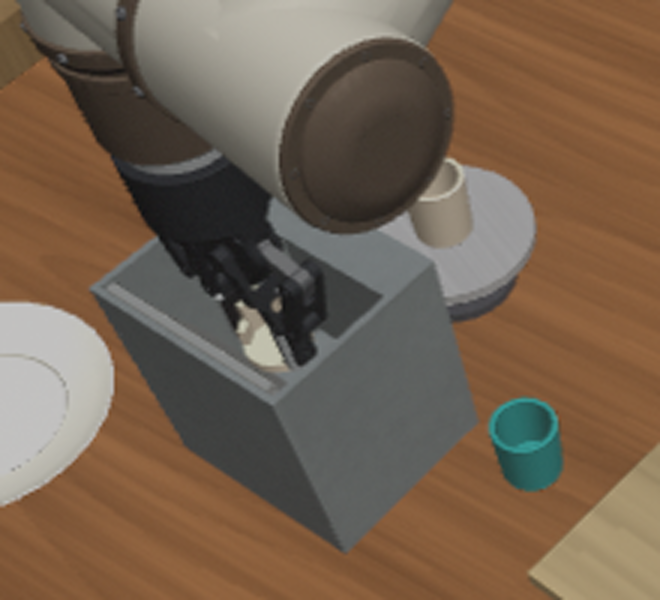

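>>> {"name": "drive_tool", "arguments": {
  "increments": [
    [-1,[0,-0.001,0.008],0],
    [-1,[0,0,0],0],
    [0.3,[0,0,0],0],
    [0.3,[0,0,0],0],
    [0.3,[0,0,0],0],
    [0.3,[0,0,0],0],
    [0.3,[0,0,0],0],
    [0.3,[0,0,0],0],
    [0.3,[0,0,0],0]
  ]
}}

```text
clock: 42.88
position: [607.4, -296.3, 117.3]
ee_rot: [1.0, -0.03, 0.0, 0.0]
contact_force: [-0.3, 1.2, 2.0]
gripper_width: 55.5
```

Run:
```python
from h import *
go(606.5,-296,117,-.06)
im=get_image('wrist'); cv2.imwrite('pics/w12.png',im[:,:,::-1])
zoom(get_image('scene'),80,10,220,200,3,'pics/s12.png')
```

```text
cur [ 607.4 -296.3  117.3] yaw -0.060 tilt 0.02 turn 0.0001
 shift(after turn) [-0.0031 -0.0008  0.0011]  (before turn) [-0.0031 -0.0008  0.0011] width 55.5 j [-0.22  0.57 -0.01  0.   -0.99  1.73] F [-0.3  1.2  2. ] t 42.88
```

View pics/w12.png

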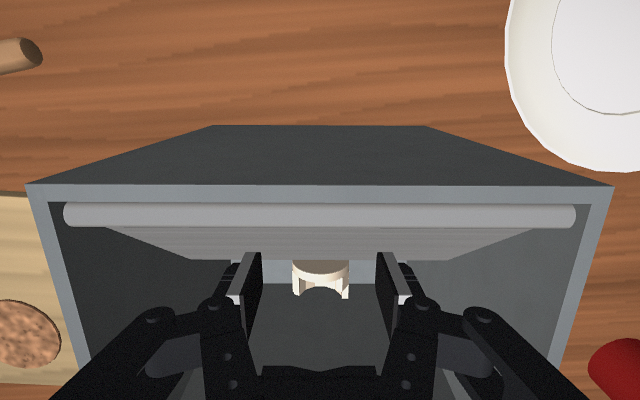

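View pics/s12.png

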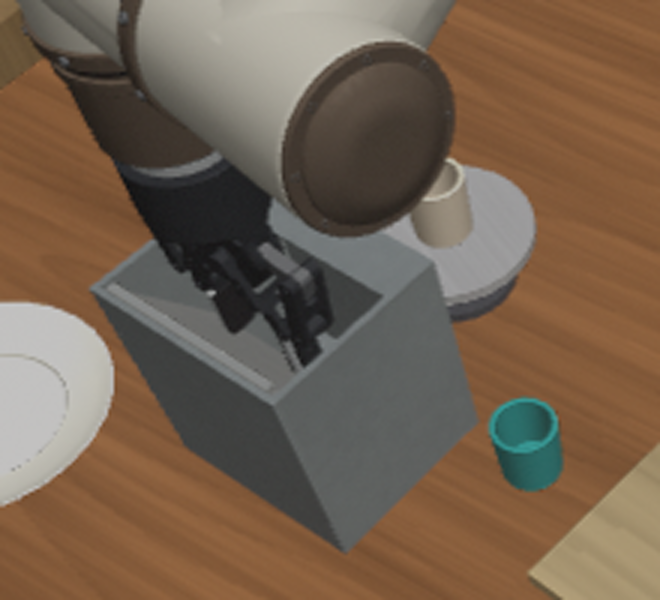

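The broken cup lies on the bin floor, seen through the open flap. Withdrawing.

>>> {"name": "drive_tool", "arguments": {
  "increments": [
    [0.3,[0,0,-0.03],0],
    [0.3,[0,0,-0.06],0],
    [0.3,[0,0,-0.06],0],
    [0.3,[0,0,-0.06],0],
    [0.3,[0,0,-0.07],0],
    [0.3,[0,0,-0.08],0],
    [0.3,[0,0,-0.06],0],
    [0.3,[0,0,0],0]
  ]
}}

```text
clock: 43.98
position: [608.3, -296.6, 246.2]
ee_rot: [1.0, -0.03, 0.003, 0.001]
contact_force: [0.0, -0.4, -0.7]
gripper_width: 55.2
```

Run:
```python
from h import *
go(609.5,239,230,-.12)
im=get_image('wrist'); cv2.imwrite('pics/w13.png',im[:,:,::-1])
```

```text
cur [ 608.3 -296.6  246.2] yaw -0.060 tilt 0.32 turn 0.0302
 shift(after turn) [-0.21   -1.773   0.0513]  (before turn) [-0.1027 -1.7824  0.0513] width 55.2 j [-0.22  0.47  0.15  0.   -1.25  1.73] F [ 0.  -0.4 -0.7] t 43.98
```

View pics/w13.png

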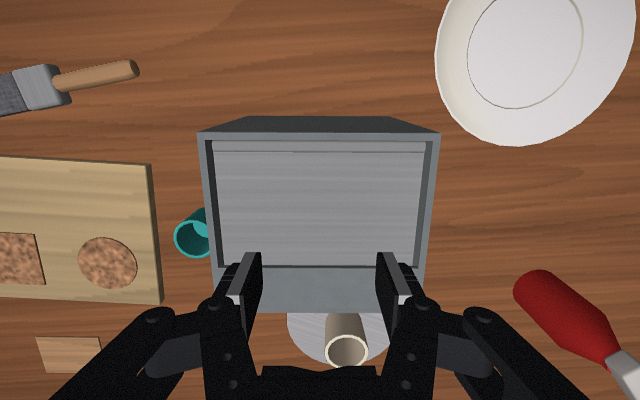

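>>> {"name": "drive_tool", "arguments": {
  "increments": [
    [0.5,[0,0,0],0.03],
    [0.5,[-0.01,-0.05,0],0],
    [0.5,[-0.022,-0.1,0],0],
    [0.5,[-0.026,-0.12,0],0],
    [0.5,[-0.026,-0.12,0],0],
    [0.5,[-0.026,-0.12,0],0],
    [0.5,[-0.026,-0.12,0],0],
    [0.5,[-0.026,-0.12,0],0],
    [0.5,[-0.026,-0.12,0],0],
    [0.5,[-0.026,-0.11,0],0],
    [0.5,[-0.018,-0.08,0],0],
    [0.5,[-0.011,-0.036,0],0],
    [0.5,[0,0,0],0],
    [0.5,[0,0,0],0],
    [0.5,[0,0,0],0]
  ]
}}

```text
clock: 45.9
position: [574.2, 38.1, 243.1]
ee_rot: [0.998, -0.06, -0.0, 0.0]
contact_force: [0.1, 0.3, -0.1]
gripper_width: 63.8
```

Run:
```python
from h import *
import pickle
C=cam('wrist'); im=get_image('wrist'); cv2.imwrite('pics/w14.png',im[:,:,::-1]); pickle.dump(C,open('w14.pkl','wb'))
cv2.imwrite('pics/t14.png',get_image('top')[:,:,::-1])
go(609.5,239,230,-.12)
zoom(im,220,120,200,150,4,'pics/w14z.png')
```

```text
cur [574.3  38.2 243.1] yaw -0.121 tilt 0.01 turn -0.0004
 shift(after turn) [ 0.0365 -0.6785  0.0438]  (before turn) [ 0.0359 -0.6786  0.0438] width 64.2 j [ 0.35  0.3  -0.12  0.   -1.16  1.1 ] F [ 0.3 -0.6  0.4] t 46.00
```

View pics/w14.png

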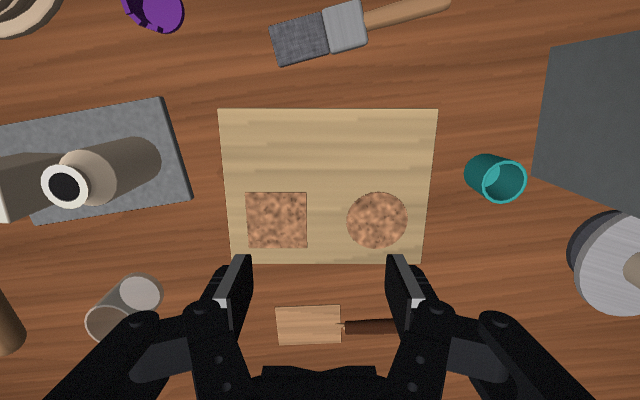

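View pics/w14z.png

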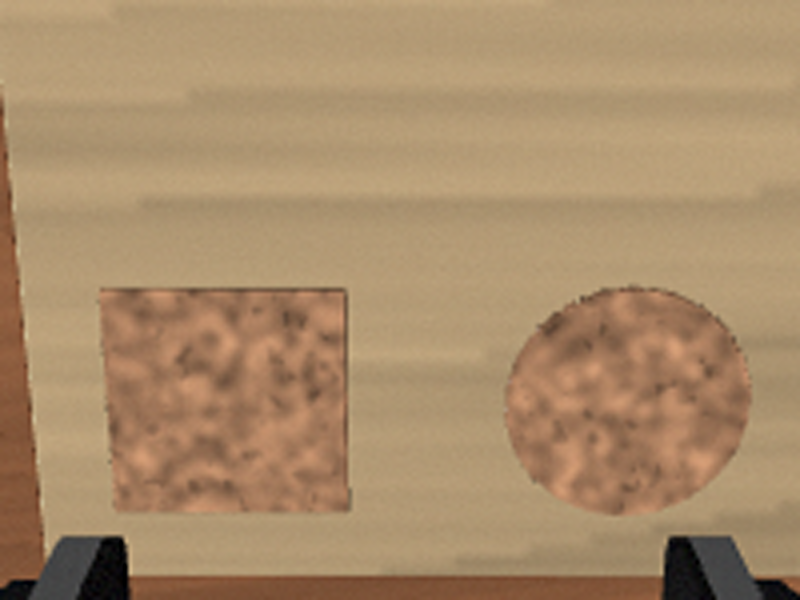

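Square rest corners are at zoom (100,289),(346,290),(350,511),(116,511). The round rest spans 506..750 by 288..515. Next: their centres from this view and from the top view.

Run:
```python
from h import *
import pickle
np.set_printoptions(precision=1,suppress=True)
C=pickle.load(open('w14.pkl','rb'))
z=lambda x,y:(220+(x+.5)/4-.5,120+(y+.5)/4-.5)
P=np.array([plane(C,z(*p),18) for p in [(100,289),(346,290),(350,511),(116,511)]]); print(P,P.mean(0))
def cork(path,C,roi,s):
    im=cv2.imread(path); h=cv2.cvtColor(im,cv2.COLOR_BGR2LAB).astype(int)
    x0,y0,x1,y1=roi; a=h[y0:y1,x0:x1,1]; 
    m=(a>s).astype(np.uint8)*255; m=cv2.morphologyEx(m,cv2.MORPH_OPEN,np.ones((3,3)))
    cs,_=cv2.findContours(m,cv2.RETR_EXTERNAL,cv2.CHAIN_APPROX_NONE)
    for c in cs:
        if cv2.contourArea(c)<300: continue
        Q=np.array([plane(C,(p[0][0]+x0,p[0][1]+y0),18)[:2] for p in c],np.float32)
        M=cv2.moments(Q); print(path,'centroid',M['m10']/M['m00'],M['m01']/M['m00'],'area',M['m00'],'minRect',cv2.minAreaRect(Q),'circ',cv2.minEnclosingCircle(Q))
cork('pics/w14.png',C,(240,150,425,256),140)
cork('pics/t14.png',cam('top'),(268,200,358,256),140)
```

```text
[[557.8 127.6  18. ]
 [548.9  56.9  18. ]
 [478.4  65.1  18. ]
 [487.  136.5  18. ]] [518.   96.5  18. ]
pics/w14.png centroid 522.489608200168 84.80323944649885 area 949.2409198032692 minRect ((521.8832397460938, 79.78974914550781), (64.39627075195312, 55.988189697265625), 22.61204719543457) circ ((518.6586303710938, 84.3487548828125), 36.24235153198242)
pics/t14.png centroid 498.9789081330204 -23.467149964822738 area 2998.9659934407855 minRect ((500.7337341308594, -24.78870391845703), (65.35698699951172, 67.7311782836914), 25.140926361083984) circ ((500.9692077636719, -23.453495025634766), 35.33890914916992)
pics/t14.png centroid 514.6430928000065 95.58615290418473 area 3752.962382239406 minRect ((515.1680297851562, 95.49797821044922), (68.73200225830078, 66.91187286376953), 83.06060791015625) circ ((515.4663696289062, 95.75283813476562), 46.102535247802734)
```

View pics/t14.png

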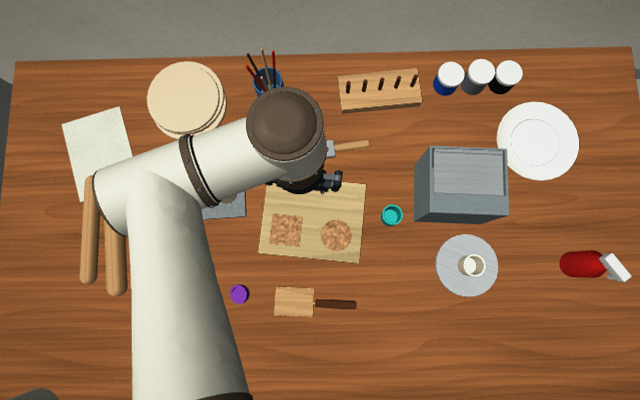

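>>> {"name": "drive_tool", "arguments": {
  "increments": [
    [0.5,[0.002,-0.05,0],0],
    [0.5,[0.005,-0.1,0],0],
    [0.5,[0.006,-0.12,0],0],
    [0.5,[0.006,-0.12,0],0],
    [0.5,[0.006,-0.12,0],0],
    [0.5,[0.006,-0.1,0.02],0],
    [0.5,[0.004,-0.05,0.02],0],
    [0.5,[0.002,-0.0185,0.02],0],
    [0.5,[0,0,0],0],
    [0.5,[0,0,0],0]
  ]
}}

```text
clock: 47.25
position: [609.6, 238.8, 225.5]
ee_rot: [0.998, -0.06, 0.0, 0.0]
contact_force: [-1.4, -0.3, 0.3]
gripper_width: 64.2
```

Run:
```python
from h import *
import pickle
np.set_printoptions(precision=1,suppress=True)
C=pickle.load(open('w14.pkl','rb'))
z=lambda x,y:(220+(x+.5)/4-.5,120+(y+.5)/4-.5)
P=np.array([plane(C,z(*p),18)[:2] for p in [(505.5,401),(750.5,401),(628,287.5),(628,515)]],np.float32); print(cv2.minEnclosingCircle(P),P)
C=cam('wrist'); im=get_image('wrist'); cv2.imwrite('pics/w15.png',im[:,:,::-1]); pickle.dump(C,open('w15.pkl','wb'))
go(609.6,239,77.5,-.12)
```

```text
((503.33941650390625, -21.798690795898438), 36.61233901977539) [[508.9  14.3]
 [500.1 -58.1]
 [539.9 -24.1]
 [466.8 -19.5]]
cur [609.7 238.8 225.7] yaw -0.121 tilt 0.03 turn -0.0004
 shift(after turn) [-0.  -0.   0.5]  (before turn) [-0.  -0.   0.5] width 64.2 j [ 0.6  0.5  0.1  0.  -1.2  0.8] F [ 0.2 -0.2 -0.5] t 47.30
```

View pics/w15.png

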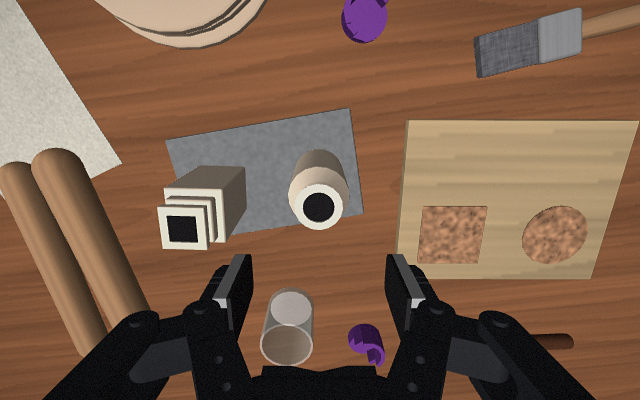

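>>> {"name": "drive_tool", "arguments": {
  "increments": [
    [0.5,[0,0,0.05],0],
    [0.5,[0,0,0.1],0],
    [0.5,[0,0,0.1],0],
    [0.5,[0,0,0.1],0],
    [0.5,[0,0,0.08],0],
    [0.5,[0,0,0.04],0],
    [0.5,[0,0,0.02],0],
    [0.5,[0,0,0],0],
    [0.5,[0,0,0],0]
  ]
}}

```text
clock: 48.42
position: [610.1, 240.0, 79.3]
ee_rot: [0.998, -0.06, 0.001, -0.001]
contact_force: [-0.0, -0.3, 0.1]
gripper_width: 64.0
```

>>> {"name": "drive_tool", "arguments": {
  "increments": [
    [-1,[0,0,0.003],0],
    [-1,[0,0,0],0],
    [-1,[0,0,0],0],
    [-1,[0,0,0],0],
    [-1,[0,0,0],0],
    [-1,[0,0,0],0]
  ]
}}

```text
clock: 49.18
position: [610.2, 239.7, 78.9]
ee_rot: [0.998, -0.06, 0.001, -0.0]
contact_force: [-1.7, -1.7, 6.2]
gripper_width: 50.2
```

Run:
```python
from h import *
go(609.6,239,77.5,-.12)
```

```text
cur [610.2 239.7  78.9] yaw -0.119 tilt 0.12 turn 0.0003
 shift(after turn) [-0.0017  0.0027  0.0048]  (before turn) [-0.0017  0.0027  0.0048] width 50.2 j [ 0.62  0.58 -0.11  0.   -0.88  0.83] F [-1.7 -1.7  6.2] t 49.17
```

>>> {"name": "drive_tool", "arguments": {
  "increments": [
    [-1,[0,0,-0.015],0],
    [-1,[0,0,-0.035],0],
    [-1,[0,0,-0.06],0],
    [-1,[0,0,-0.08],0],
    [-1,[0,0,-0.08],0],
    [-1,[0,0,-0.07],0],
    [-1,[0,0,-0.03],0],
    [-1,[-0.012,0.045,0],0],
    [-1,[-0.022,0.085,0],0],
    [-1,[-0.027,0.1,0],0],
    [-1,[-0.027,0.1,0],0],
    [-1,[-0.027,0.1,0],0],
    [-1,[-0.027,0.1,0],0],
    [-1,[-0.027,0.1,0],0],
    [-1,[-0.027,0.1,0],0],
    [-1,[-0.022,0.085,0],0],
    [-1,[-0.018,0.06,0],0],
    [-1,[-0.011,0.036,0],0],
    [-1,[0,0,0],0],
    [-1,[0,0,0],0]
  ]
}}

```text
clock: 51.68
position: [503.7, -22.4, 188.3]
ee_rot: [0.998, -0.06, 0.0, -0.0]
contact_force: [-0.8, 0.3, -3.1]
gripper_width: 50.5
```

Run:
```python
from h import *
go(503.9,-22.8,84.9,-.12)
zoom(get_image('scene'),250,80,200,200,3,'pics/s16.png')
```

```text
cur [503.7 -22.4 188.3] yaw -0.119 tilt 0.02 turn 0.0003
 shift(after turn) [0.0006 0.0013 0.3447]  (before turn) [0.0006 0.0013 0.3447] width 50.5 j [ 0.28  0.23 -0.36 -0.   -0.98  1.17] F [-0.8  0.3 -3.1] t 51.67
```

View pics/s16.png

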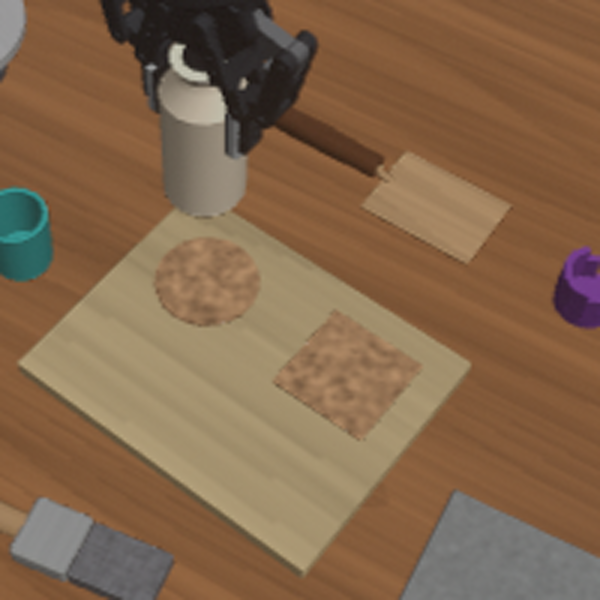

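Run:
```python
from h import *
np.set_printoptions(precision=1,suppress=True)
S=cam('scene'); z=lambda x,y:(250+(x+.5)/3-.5,80+(y+.5)/3-.5)
P=np.array([plane(S,z(*p),18)[:2] for p in [(154,281),(261,281),(207,237),(207,326)]],np.float32); print(cv2.minEnclosingCircle(P),P.mean(0))
P=np.array([plane(S,z(*p),18) for p in [(337,311),(421,368),(360,440),(274,381)]]);print(P.mean(0))
```

```text
((503.207763671875, -20.895954132080078), 37.258506774902344) [503.4 -20.8]
[518.4  98.1  18. ]
```

>>> {"name": "drive_tool", "arguments": {
  "increments": [
    [-1,[0,0.001,0.03],0],
    [-1,[0,0,0.06],0],
    [-1,[0,0,0.08],0],
    [-1,[0,0,0.07],0],
    [-1,[0,0,0.04],0],
    [-1,[0,0,0.02],0],
    [-1,[0,0,0.012],0],
    [-1,[0,0,0.006],0],
    [-1,[0,0,0],0],
    [-1,[0,0,0],0]
  ]
}}

```text
clock: 52.98
position: [503.5, -23.1, 93.3]
ee_rot: [0.998, -0.06, 0.0, -0.0]
contact_force: [-0.3, -0.6, -2.4]
gripper_width: 50.4
```

Run:
```python
from h import *
go(503.9,-22.8,84.9,-.12)
```

```text
cur [503.5 -23.1  93.3] yaw -0.120 tilt 0.05 turn 0.0001
 shift(after turn) [ 0.0012 -0.0012  0.028 ]  (before turn) [ 0.0012 -0.0012  0.028 ] width 50.4 j [ 0.28  0.35 -0.48  0.   -0.74  1.17] F [-0.3 -0.6 -2.4] t 52.98
```

>>> {"name": "drive_tool", "arguments": {
  "increments": [
    [-1,[0.001,-0.001,0.01],0],
    [-1,[0,0,0.007],0],
    [-1,[0,0,0.005],0],
    [-1,[0,0,0.004],0],
    [-1,[0,0,0.002],0],
    [-1,[0,0,0],0]
  ]
}}

```text
clock: 53.72
position: [503.7, -22.9, 85.0]
ee_rot: [0.998, -0.06, 0.0, 0.0]
contact_force: [-0.5, -1.1, 2.8]
gripper_width: 50.3
```

Contact at z=85.0, as predicted. Release.

>>> {"name": "drive_tool", "arguments": {
  "increments": [
    [0.35,[0,0,0],0],
    [0.45,[0,0,0],0],
    [0.5,[0,0,0],0],
    [0.5,[0,0,0],0],
    [0.5,[0,0,0],0],
    [0.5,[0,0,-0.03],0],
    [0.5,[0,0,-0.06],0],
    [0.5,[0,0,-0.1],0],
    [0.5,[0,0,-0.1],0],
    [0.5,[0,0,-0.1],0],
    [0.5,[0,0,-0.06],0],
    [0.5,[0,0,0],0],
    [0.5,[0,0,0],0]
  ]
}}

```text
clock: 55.35
position: [503.0, -22.9, 218.9]
ee_rot: [0.998, -0.06, -0.001, 0.0]
contact_force: [-0.6, 0.1, -0.4]
gripper_width: 64.1
```

Run:
```python
from h import *
import pickle
np.set_printoptions(precision=1,suppress=True)
C=cam('wrist'); im=get_image('wrist'); cv2.imwrite('pics/w17.png',im[:,:,::-1]); pickle.dump(C,open('w17.pkl','wb'))
cv2.imwrite('pics/s17.png',get_image('scene')[:,:,::-1])
zoom(im,200,80,200,180,4,'pics/w17z.png')
go(603.7,346.1,230,-.12)
```

```text
cur [503.  -23.  218.4] yaw -0.120 tilt 0.13 turn 0.0000
 shift(after turn) [ 0.2 -1.3 -0. ]  (before turn) [ 0.2 -1.3 -0. ] width 64.0 j [ 0.3  0.2 -0.3 -0.  -1.1  1.2] F [-0.6  0.4  0.2] t 55.45
```

View pics/w17z.png

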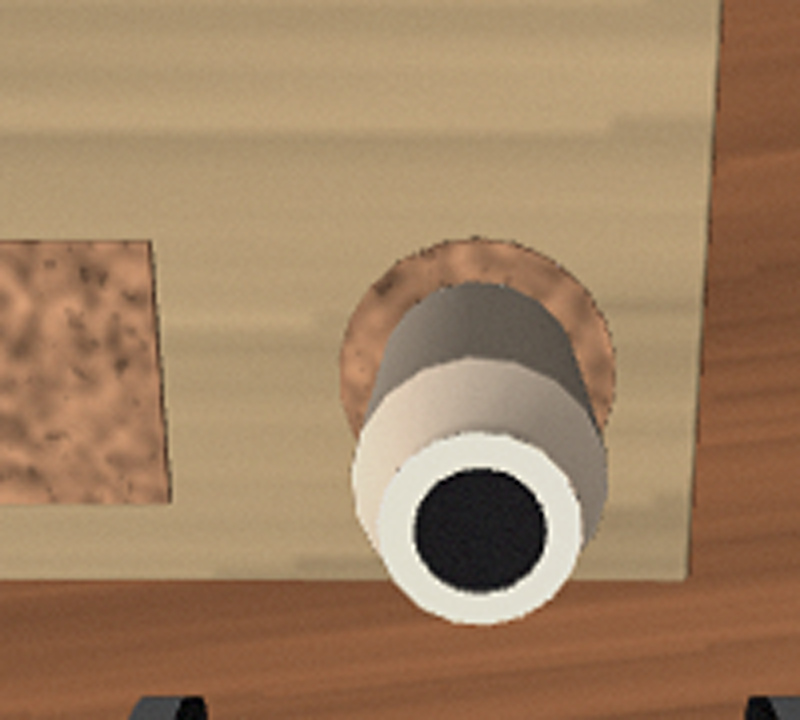

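View pics/s17.png

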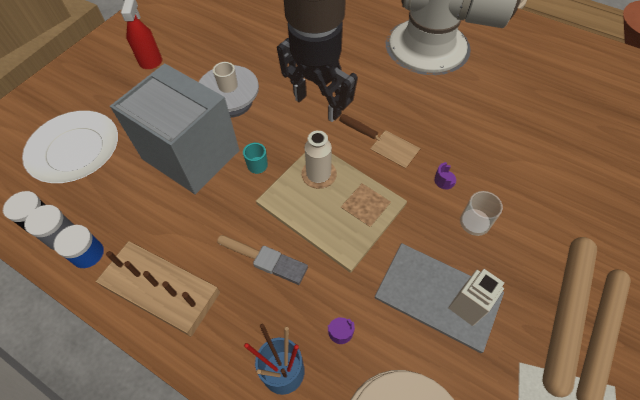

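Run:
```python
from h import *
import pickle
np.set_printoptions(precision=1,suppress=True)
C=pickle.load(open('w17.pkl','rb')); z=lambda x,y:(200+(x+.5)/4-.5,80+(y+.5)/4-.5)
print('rest back',plane(C,z(478,238),18),'vase back',plane(C,z(478,282),18))
print('rest L/R',plane(C,z(340,362),18),plane(C,z(615,362),18),'mouth',plane(C,z(480.5,529),133))
go(603.7,346.1,230,-.12)
np.set_printoptions(precision=4)
p,R,s=pose(); print(R.T@(np.array([603.7,346.1,230])-p)/300)
```

```text
rest back [539.5 -26.7  18. ] vase back [528.3 -25.3  18. ]
rest L/R [511.6  13.3  18. ] [503.  -58.7  18. ] mouth [503.9 -22.8 133. ]
cur [503.  -23.  218.4] yaw -0.120 tilt 0.13 turn 0.0000
 shift(after turn) [ 0.2 -1.3 -0. ]  (before turn) [ 0.2 -1.3 -0. ] width 64.0 j [ 0.3  0.2 -0.3 -0.  -1.1  1.2] F [-0.6  0.4  0.2] t 55.45
[ 0.1861 -1.2616 -0.0398]
```

Round vase is centred (11.2 mm rim gap against 11 expected, y within 0.5 mm). Now the square vase.

>>> {"name": "drive_tool", "arguments": {
  "increments": [
    [0.5,[0.008,-0.05,0],0],
    [0.5,[0.014,-0.1,0],0],
    [0.5,[0.017,-0.115,0],0],
    [0.5,[0.017,-0.115,0],0],
    [0.5,[0.017,-0.115,0],0],
    [0.5,[0.017,-0.115,0],0],
    [0.5,[0.017,-0.115,0],0],
    [0.5,[0.017,-0.115,0],0],
    [0.5,[0.017,-0.115,0],0],
    [0.5,[0.017,-0.115,0],0],
    [0.5,[0.016,-0.1,0],0],
    [0.5,[0.008,-0.06,0],0],
    [0.5,[0.004,-0.032,0],0],
    [0.5,[0,0,0],0],
    [0.5,[0,0,0],0]
  ]
}}

```text
clock: 57.32
position: [604.1, 345.6, 219.7]
ee_rot: [0.998, -0.06, -0.0, 0.0]
contact_force: [0.4, -0.5, 0.0]
gripper_width: 64.1
```

Run:
```python
from h import *
im=get_image('wrist'); cv2.imwrite('pics/w18.png',im[:,:,::-1])
go(603.7,346.1,78.5,-.12)
```

```text
cur [604.2 345.5 219.9] yaw -0.121 tilt 0.01 turn -0.0003
 shift(after turn) [-0.002  -0.0017  0.4713]  (before turn) [-0.002  -0.0017  0.4713] width 64.2 j [ 0.75  0.52  0.17  0.   -1.22  0.7 ] F [ 0.1 -0.3  0.1] t 57.38
```

View pics/w18.png

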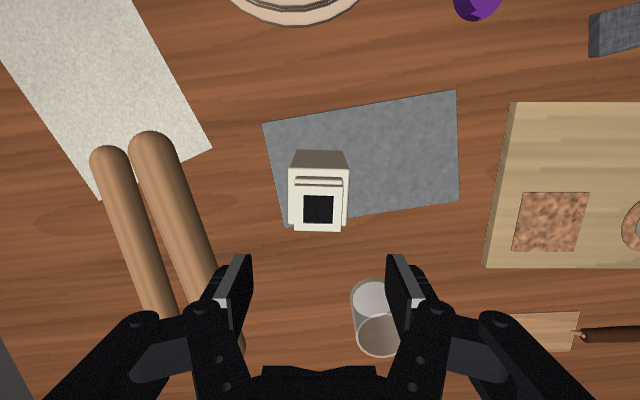

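>>> {"name": "drive_tool", "arguments": {
  "increments": [
    [0.5,[-0.002,-0.0015,0.05],0],
    [0.5,[0,0,0.1],0],
    [0.5,[0,0,0.1],0],
    [0.5,[0,0,0.1],0],
    [0.5,[0,0,0.06],0],
    [0.5,[0,0,0.04],0],
    [0.5,[0,0,0.02],0],
    [0.5,[0,0,0],0],
    [0.5,[0,0,0],0]
  ]
}}

```text
clock: 58.5
position: [604.2, 347.3, 79.6]
ee_rot: [0.998, -0.06, 0.001, -0.001]
contact_force: [0.9, 0.0, -0.0]
gripper_width: 64.4
```

>>> {"name": "drive_tool", "arguments": {
  "increments": [
    [-1,[0,0,0],0],
    [-1,[0,0,0],0],
    [-1,[0,0,0],0],
    [-1,[0,0,0],0],
    [-1,[0,0,0],0],
    [-1,[0,0,0],0]
  ]
}}

```text
clock: 59.25
position: [604.3, 347.1, 79.7]
ee_rot: [0.998, -0.06, 0.001, -0.0]
contact_force: [-0.2, -1.5, 5.6]
gripper_width: 49.4
```

Run:
```python
from h import *
go(516.4,96.0,195,-.12)
```

```text
cur [604.3 347.1  79.7] yaw -0.120 tilt 0.11 turn 0.0002
 shift(after turn) [-0.1902  0.8656 -0.3854]  (before turn) [-0.1906  0.8655 -0.3854] width 49.4 j [ 0.75  0.64  0.01  0.   -0.94  0.7 ] F [-0.2 -1.5  5.6] t 59.25
```

>>> {"name": "drive_tool", "arguments": {
  "increments": [
    [-1,[0,0,-0.015],0],
    [-1,[0,0,-0.035],0],
    [-1,[0,0,-0.06],0],
    [-1,[0,0,-0.08],0],
    [-1,[0,0,-0.08],0],
    [-1,[0,0,-0.07],0],
    [-1,[0,0,-0.03],0],
    [-1,[-0.01,0.045,0],0],
    [-1,[-0.018,0.085,0],0],
    [-1,[-0.022,0.1,0],0],
    [-1,[-0.022,0.1,0],0],
    [-1,[-0.022,0.1,0],0],
    [-1,[-0.022,0.1,0],0],
    [-1,[-0.022,0.1,0],0],
    [-1,[-0.022,0.1,0],0],
    [-1,[-0.014,0.074,0],0],
    [-1,[-0.008,0.04,0],0],
    [-1,[-0.005,0.02,0],0],
    [-1,[0,0,0],0],
    [-1,[0,0,0],0]
  ]
}}

```text
clock: 61.75
position: [517.4, 96.8, 189.5]
ee_rot: [0.998, -0.06, 0.0, -0.0]
contact_force: [-0.1, 0.2, -2.2]
gripper_width: 49.1
```

Run:
```python
from h import *
go(517.5,96.4,85.7,-.12)
zoom(get_image('scene'),250,80,200,200,3,'pics/s19.png')
```

```text
cur [517.4  96.8 189.5] yaw -0.119 tilt 0.02 turn 0.0004
 shift(after turn) [0.0004 0.0014 0.3459]  (before turn) [0.0004 0.0014 0.3459] width 49.1 j [ 0.49  0.26 -0.31 -0.   -0.99  0.96] F [-0.1  0.2 -2.2] t 61.75
```

View pics/s19.png

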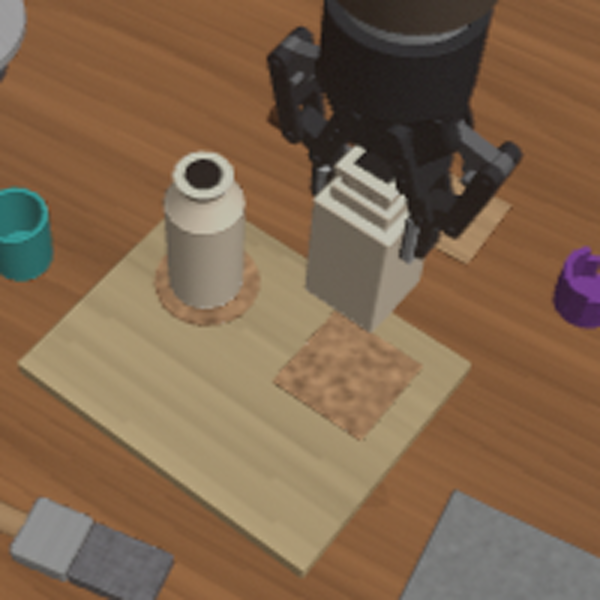

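>>> {"name": "drive_tool", "arguments": {
  "increments": [
    [-1,[0,0.001,0.03],0],
    [-1,[0,0,0.06],0],
    [-1,[0,0,0.08],0],
    [-1,[0,0,0.07],0],
    [-1,[0,0,0.04],0],
    [-1,[0,0,0.02],0],
    [-1,[0,0,0.012],0],
    [-1,[0,0,0.006],0],
    [-1,[0,0,0],0],
    [-1,[0,0,0],0]
  ]
}}

```text
clock: 63.05
position: [517.2, 96.0, 94.5]
ee_rot: [0.998, -0.06, 0.0, -0.0]
contact_force: [0.1, 0.5, -1.3]
gripper_width: 49.1
```

Run:
```python
from h import *
go(517.5,96.4,85.7,-.12)
zoom(get_image('scene'),250,80,200,200,3,'pics/s20.png')
```

```text
cur [517.2  96.   94.5] yaw -0.120 tilt 0.05 turn 0.0001
 shift(after turn) [ 0.0007 -0.0013  0.0294]  (before turn) [ 0.0007 -0.0013  0.0294] width 49.1 j [ 0.49  0.38 -0.43  0.   -0.76  0.96] F [ 0.1  0.5 -1.3] t 63.05
```

View pics/s20.png

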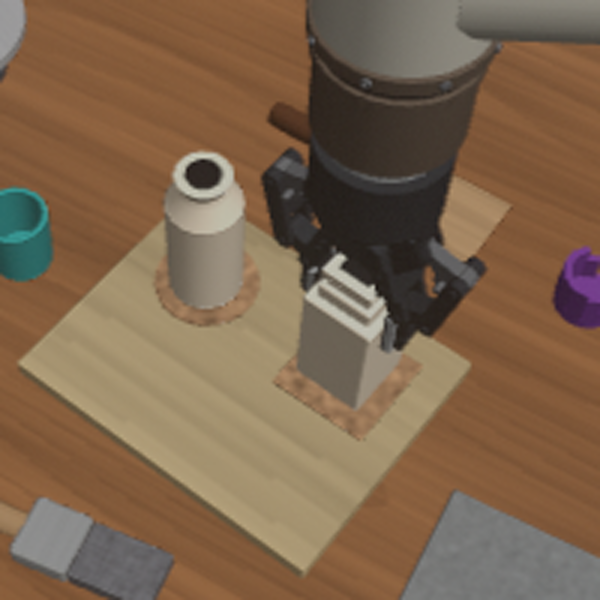

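>>> {"name": "drive_tool", "arguments": {
  "increments": [
    [-1,[0.001,-0.001,0.01],0],
    [-1,[0,0,0.008],0],
    [-1,[0,0,0.005],0],
    [-1,[0,0,0.004],0],
    [-1,[0,0,0.002],0],
    [-1,[0,0,0],0]
  ]
}}

```text
clock: 63.85
position: [517.4, 96.2, 85.8]
ee_rot: [0.998, -0.06, 0.0, 0.0]
contact_force: [-0.9, -0.8, 1.0]
gripper_width: 49.3
```

Run:
```python
from h import *
import pickle
C=cam('wrist'); im=get_image('wrist'); pickle.dump(C,open('w21.pkl','wb'))
zoom(im,220,120,200,150,4,'pics/w21.png'); zoom(get_image('scene'),320,150,80,80,8,'pics/s21.png')
```

```text
(no output)
```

View pics/w21.png

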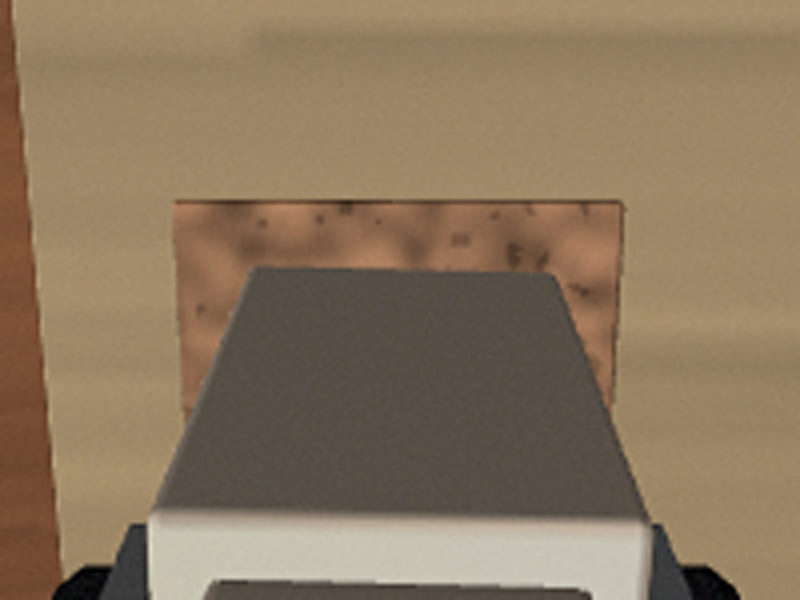

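View pics/s21.png

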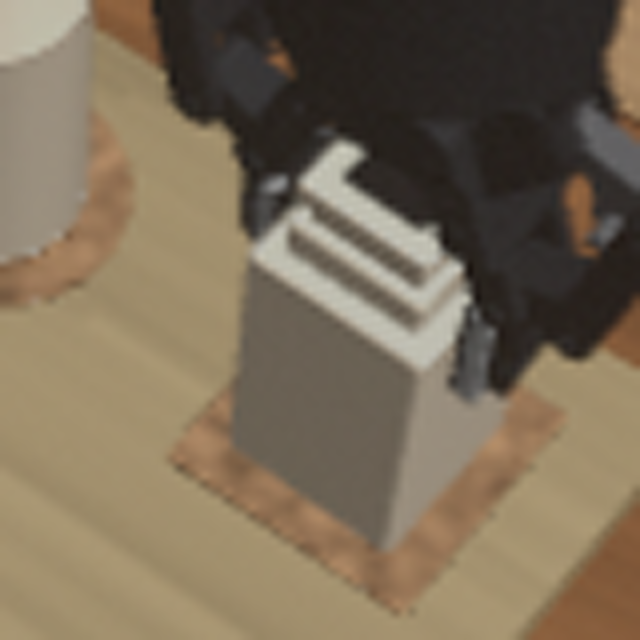

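Run:
```python
from h import *
import pickle
np.set_printoptions(precision=1,suppress=True)
C=pickle.load(open('w21.pkl','rb')); z=lambda x,y:(220+(x+.5)/4-.5,120+(y+.5)/4-.5)
p,R,s=pose()
for n,q in [('rest back',(399,201)),('restL',(178,269)),('restR',(620,269)),('vase BL',(254,268)),('vase BR',(554,272))]: print(n,R.T@(plane(C,z(*q),18)-p))
```

```text
rest back [36.2 -0.6 67.8]
restL [ 25.  -36.1  67.8]
restR [25.  35.  67.8]
vase BL [ 25.2 -23.9  67.8]
vase BR [24.5 24.4 67.8]
```

Margins are 11.4 mm at the back and 12.2/10.6 mm at the sides (11 expected), so it is centred within 1 mm. Release.

>>> {"name": "drive_tool", "arguments": {
  "increments": [
    [-1,[0,0,0.001],0],
    [0.35,[0,0,0],0],
    [0.45,[0,0,0],0],
    [0.5,[0,0,0],0],
    [0.5,[0,0,0],0],
    [0.5,[0,0,0],0],
    [0.5,[0,0,-0.03],0],
    [0.5,[0,0,-0.06],0],
    [0.5,[0,0,-0.1],0],
    [0.5,[0,0,-0.1],0],
    [0.5,[0,0,-0.1],0],
    [0.5,[0,0,-0.1],0],
    [0.5,[0,0,-0.06],0],
    [0.5,[0,0,0],0],
    [0.5,[0,0,0],0]
  ]
}}

```text
clock: 65.82
position: [516.7, 96.0, 249.4]
ee_rot: [0.998, -0.06, -0.001, 0.0]
contact_force: [-0.7, -0.7, -0.3]
gripper_width: 64.4
```

Run:
```python
from h import *
go(517,96,250)
cv2.imwrite('pics/s22.png',get_image('scene')[:,:,::-1]); cv2.imwrite('pics/w22.png',get_image('wrist')[:,:,::-1])
```

```text
cur [516.7  96.  249.4] yaw -0.120 tilt 0.08 turn 0.0000
 shift(after turn) [ 0.0009 -0.0001 -0.0019]  (before turn) [ 0.0009 -0.0001 -0.0019] width 64.4 j [ 0.49  0.21 -0.22 -0.   -1.14  0.96] F [-0.7 -0.7 -0.3] t 65.83
```

View pics/s22.png

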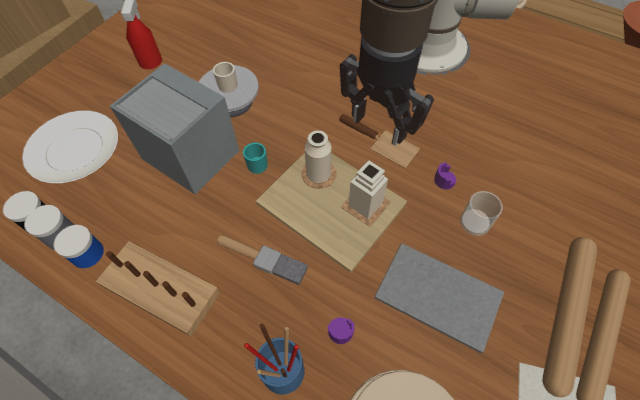

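View pics/w22.png

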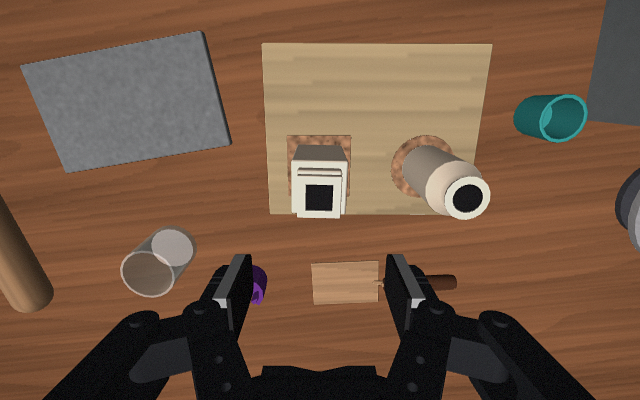

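Both vases stand upright on their own rests. The cup is on the wheel, the flap is shut, the jar has not moved, and the gripper is clear of everything.

Run:
```python
from h import *
print(job_done())
```

```text
the job is handed in; nothing more can be done
None
```

The job is handed in at about 66 s of the 136 s allowed, and every step was done in the order asked. I moved both vases to the bat, set the sound cup on the banding wheel, and dropped the broken cup through the held-down flap. Then I put each vase back on the rest of its own shape.

What the last checks showed:
- **Vases:** both stand upright on their own rests. The round one shows an 11.2 mm margin at the back (11 expected) and is within about 0.5 mm sideways. The square one has margins of 11.4 mm at the back and 12.2/10.6 mm at the sides, so it sits about 0.8 mm off centre.
- **Sound cup:** it stands upright within 0.5 mm of the wheel's centre.
- **Broken cup:** I saw it on the bin floor before withdrawing, and the flap is shut.
- **Jar and look-alikes:** they look unmoved in the last pictures, and the gripper is clear of everything.
- **Forces:** the readings at the end of each move stayed under 7 N; peaks within a move are not reported.

Two measurements disagreed:
- **Heights:** the fixed cameras put heights 1 to 7 mm below the text's values. I worked from the text's heights, and the contact heights when setting down matched what those predicted.
- **Start positions:** all views showed the vases starting about 2 to 3 mm off their rest centres (one scene view made it about 6 mm for the square vase). I put them back on the measured centres, not where they started.

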